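# Pin the jar and unscrew its tight cap

### The arm

A 6-joint arm with a two-finger parallel gripper is mounted at the origin on a cart in front of the work surface, level with it; the furniture and walls round the work are solid. World frame = base frame: x ahead of the robot, y to its left, z up, the work surface at z = 0. Lengths are in mm, angles in rad, forces in N, time in s.
With the tool pointing down it reaches from about 350 to 775 mm from the base axis. Payload 7.3 kg.
Tool frame: the origin (TCP) lies at the very end of the fingers, on their centre line; the grasp point (between the pads) lies behind it (bot.grip_point_offset is the z of the grasp point in the tool frame, in mm); z points along the fingers, y is the line along which they close (so a half turn about z gives the same grasp; the last joint's range is limited). The gripper opens to 92 mm and grips with 3 to 60 N. Pads are 19 mm wide; open, the fingers measure 130 mm over their backs; the gripper's body (75 mm by 190 mm) begins 47 mm behind the grasp point.
Start: joints at [1.162, 0.342, 1.524, -0, 1.275, -0.146], TCP at [136.373, 507.001, 199.741] pointing down, gripper open.
Joint ranges: [-2.53, 2.53], [-0.77, 2.02], [0.04, 2.7], [-1, 4.14], [0.28, 2.66], [-3.11, 3.11]. Speed limits (rad/s): [2.57, 2.57, 3.14, 3.14, 3.14, 3.14].

### API

Orientations are given as [roll, pitch, yaw] about the fixed x, y, z axes, in that order (R = Rz(yaw) Ry(pitch) Rx(roll)).
In Python, from plant import bot gives the robot as it stands. The module is installed in compiled form; this text tells all that it offers.
- The arm moves only by the shell command python3 -m crank 'ROWS'. ROWS is JSON, a list that holds one entry, the list of rows, each a list of 5 numbers: the opening, from 0 (shut) to 1 (fully open), then the shift along the tool's x, y, z in cm, then the turn about the tool's z in degrees. In form: [[[claw, x, y, z, turn], ...]]. A call has exactly 10 rows; each row is the pose to reach, as a shift and turn from the pose commanded when the call began, along the tool's axes at that moment; what a row does not reach only later rows make up. A row lasts 1/10 s, in which the tool goes at most 50 mm and 8.59 degrees, less where a joint would pass 70% of its speed; a pose out of reach is approached as far as the arm can. A call with a gripper value outside its range is refused whole. The fingers move at their own pace and stop on an object; the grip force is fixed at half the most. Time passes only in rows, so rows that repeat a pose let the fingers close, or fill a call up. It gives the time, the measured TCP pose, the force, the opening and the grip force at its end, in the units of the state.
- bot.get_obs(): the state, without advancing time (a new reading comes with each control period).
- bot.capture(name): name is "scene" or "top" or "wrist"; returns (picture, depth): 400x640x3 uint8, red, green, blue; 400x640 float32, mm along the optical axis (not along the pixel's ray), 0 where there is no reading.
- bot.calibration(name): a dict with "vertical_fov" (degrees; the focal length in pixels is half the picture's height over the tangent of half this angle, whatever the lens; pixels are square), "cx", "cy" (the principal point, pixels), "rvec" (rotation vector, rad) and "tvec" (3), from world to camera coordinates, as OpenCV has them; the wrist camera has in their place "tool_from_camera" (4x4, takes a point from camera to tool coordinates, whose origin is the TCP and whose axes are the flange's). Camera axes: x right, y down, z forward; pixel columns grow to the right and rows downward; lengths in mm; the calibration is good to about 2 mm. A picture is of the moment at which its call begins: read the wrist's pose just before it. calibration takes no time and is no camera call.
- bot.close_job(): hands the job in; it is judged then, once.
The state is a dict: "time": time; "joint_positions": joint angles; "dq": joint speeds; "tau": joint torques, N m; "tool_pos": TCP position; "tcp_rot": TCP orientation; "contact_force": force on the tool from outside, world axes, zero at the start; "moment": the same for the moment, N m; "grip_width": finger opening in mm; "finger_force": force on a finger pad.
Only numpy, scipy, OpenCV 4.12 (cv2) and the standard library are available. Lean on these libraries where they do the work, as an engineer would, in place of code of your own. Each camera call takes 0.05 s, during which the arm holds its last target. There are 200 camera calls.

### The job

The screw cap of the little glass parts jar is tight, so first brace the jar: drop the two brass pegs one by one through the notches of its foot plate into the two bores of the wooden stand, one peg in each, pushed or dropped right down. Then turn the cap anticlockwise until its thread lets go, lift it straight off and finish still holding it in the gripper, level and centred about 2 cm clear above the jar's mouth. The jar must stay standing on the stand without turning along, and everything else on the desk stays where it is.

Things in the scene. Friction and masses are not known exactly. Their poses are not given: they have to be found in the camera images.
- jar_stand: Wooden stand fixed on the desk, 80 x 150 x 16 mm (x, y, z), with two vertical blind bores. Origin: centre of its underside, on the desk; its long side is its y axis. The jar stands on its middle.
- jar_stand_hole0 (a point): Centre of the mouth of one bore, in the stand's top face, 54 mm from the stand's middle on its +y side. Bore 13.4 mm wide, 12 mm deep (its floor is 4 mm above the desk), with a small chamfer.
- jar_stand_hole1 (a point): Centre of the mouth of the other bore, the same, on the stand's -y side.
- jar: Round clear glass jar, loose, 0.35 kg, 52 mm in diameter, on a wooden foot plate 40 x 132 x 6 mm (x, y, z) with an open notch, 16 mm wide, 20 mm deep, in each end over a bore; plate top 22 mm above the desk. Origin: centre of the plate's underside, z up. Unpinned, it turns along with the cap; pinned by both pegs, it can turn 0.08 rad and shift 5 mm.
- jar_rim (a point): Centre of the jar's mouth at rim height, 61 mm above the jar's origin.
- cap: Black round screw cap with a finely ribbed skirt, 58 mm (59 mm over the ribs) in diameter and 20 mm high, 40 g, loose but held by the jar's thread. Origin: centre of its lower edge, z up; the flat top is 20 mm above the origin. Screwed on, its lower edge is 15.5 mm below the rim. It comes off straight up.
- thread (a joint): How far the cap is unscrewed, rad: 0 tight, grows as the cap turns anticlockwise seen from above (0.1 rad of play between cap and thread). From about 1.0 the thread is free and the cap lifts off; firm stop at 1.25. Turning takes a steady 0.25 N m; the cap does not rise by itself. Keeps its value once the cap is off.
- peg_a: Turned brass peg standing on end on the desk, at most 10.4 mm in diameter, 40 mm tall, 12 g. Origin: centre of its lower end, z along the peg. Either peg fits either bore.
- peg_b: The same, 43 mm tall.
- battery: Bystander: round battery cell standing on end, 14 mm in diameter, 50 mm tall. Origin at its lower end.
- usb_stick: Bystander: flat USB stick, 57 x 18 x 8 mm. Origin under its middle.
- sd_case: Bystander: flat black card case, 34 x 25 x 6 mm. Origin under its middle.
- earbud_case: Bystander: white earbud case, 47 x 58 x 25 mm. Origin under its middle.
- led_remote: Bystander: flat white remote control, 86 x 40 x 8 mm. Origin under its middle.
Not all that is in view belongs to the job. There is more than one size of the cap; the one meant has the size given above.

How it is judged:
By the outcome, as a careful person would: the job done as asked, in the order asked, and still so for the second after the job is handed in, while the arm keeps its last pose, push and grip.
It also fails if it takes over 72 s, if anything falls off the work surface, if the arm or the gripper's body presses on something with over 40 N, if the wrist force passes 120 N, or if a joint passes its speed limit or range.

## Working session

There is one attempt and no reset: what is moved stays moved. The work goes in short steps, Python scripts to look and compute and a shell command to move; the robot and the scene stay as the last step left them, time stands still between calls to the robot, and variables do not carry over. Pictures are saved under pics/ and viewed, at most 10 in all, crops included, and the job is handed in when it is done.

```bash
mkdir -p pics
cat > h.py <<'E'
import numpy as np, cv2
from plant import bot
from scipy.spatial.transform import Rotation as R
def cam(name,obs=None):
    c=bot.calibration(name); f=200/np.tan(np.radians(c["vertical_fov"])/2)
    K=np.array([[f,0,c["cx"]],[0,f,c["cy"]],[0,0,1]])
    if "rvec" in c:
        Rm=cv2.Rodrigues(np.array(c["rvec"],float))[0]; t=np.array(c["tvec"],float).ravel()
        return K,Rm.T,-Rm.T@t
    T=np.array(c["tool_from_camera"]); Rt=R.from_euler('xyz',obs["tcp_rot"]).as_matrix()
    return K,Rt@T[:3,:3],Rt@T[:3,3]+np.array(obs["tool_pos"])
def shot(name):
    o=bot.get_obs(); p,d=bot.capture(name); return p,d,cam(name,o)
def ray(C,uv,z):
    K,Rw,c=C; d=Rw@np.linalg.inv(K)@np.array([uv[0],uv[1],1.]); return c+d*(z-c[2])/d[2]
def proj(C,P):
    K,Rw,c=C; q=K@(Rw.T@(np.array(P,float)-c)); return q[:2]/q[2]
def cloud(C,d):
    K,Rw,c=C; v,u=np.mgrid[:400,:640]; q=np.stack([u,v,np.ones_like(u)],-1)@np.linalg.inv(K).T*d[...,None]
    return q@Rw.T+c
def save(n,p): cv2.imwrite(f"pics/{n}.png",p[...,::-1])
E
python3 - <<'E'
from h import *
print(bot.get_obs(), bot.grip_point_offset)
for n in("scene","top"):
    p,d,C=shot(n); save(n,p); np.savez(n,p=p,d=d); print(n,C)
E
```

```text
{'time': 0.0, 'joint_positions': array([ 1.16200589e+00,  3.42735821e-01,  1.52501394e+00,  1.47483367e-05,
        1.27542722e+00, -1.46000564e-01]), 'dq': array([-0.00131569,  0.00022802,  0.00039483, -0.00019935, -0.00018395,
        0.00023763]), 'tau': array([ 3.82552080e-04, -4.31232512e+01, -2.44226682e+01,  7.18720886e-02,
        5.58517501e-02, -1.05313893e-04]), 'tool_pos': array([136.17277177, 506.55964157, 199.03928854]), 'tcp_rot': array([-3.14002723e+00, -2.44444388e-04,  2.87879828e+00]), 'contact_force': array([-0.21146084,  0.09237549, -0.99839498]), 'moment': array([-0.05519765, -0.00901274,  0.01091237]), 'finger_force': 0.0, 'grip_width': 92.06514608846895} -18.8
scene (array([[496.95975573,   0.        , 319.95807947],
       [  0.        , 496.95975573, 190.42091824],
       [  0.        ,   0.        ,   1.        ]]), array([[-0.53476188, -0.52370954,  0.66314256],
       [-0.84490156,  0.34353873, -0.41002742],
       [-0.01307988, -0.77955722, -0.62619443]]), array([-680.29604166,  828.22723124, 1255.00624967]))
top (array([[435.64281118,   0.        , 329.17830982],
       [  0.        , 435.64281118, 201.30250324],
       [  0.        ,   0.        ,   1.        ]]), array([[-0.01322537, -0.99536501,  0.09525541],
       [-0.99984641,  0.01425994,  0.01018849],
       [-0.01149961, -0.09510604, -0.99540072]]), array([ 431.36222757,   51.06651203, 1383.68468032]))
```

View pics/scene.png

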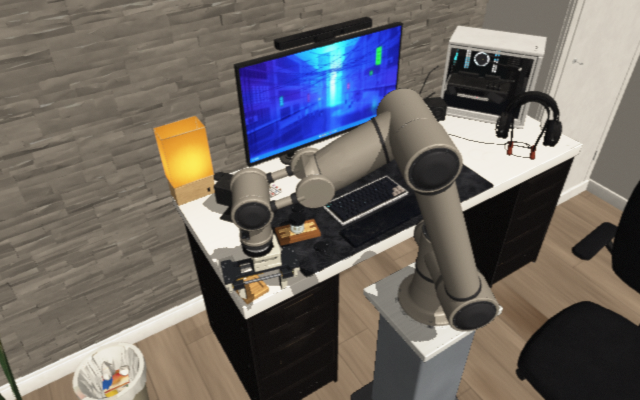

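View pics/top.png

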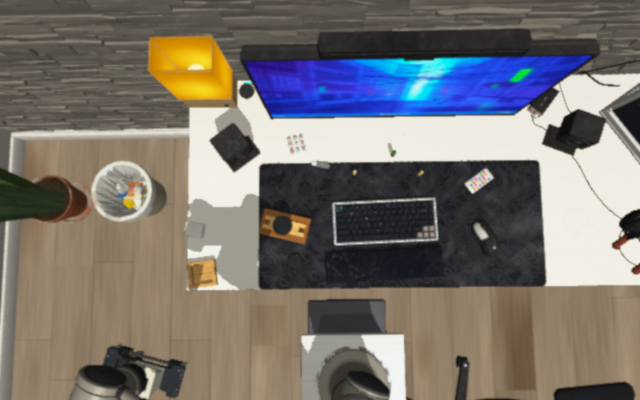

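The scene view is mostly blocked by the arm. In the top view the stand and jar are at about (285,225) and two brass dots are at (355,172) and (421,172). I'll zoom into the work area.

Run:
```python
from h import *
p=np.load("top.npz")["p"]
c=cv2.resize(p[130:295,185:505],None,fx=2.5,fy=2.5,interpolation=cv2.INTER_CUBIC); save("topz",c)
C=cam("top")
for uv,z in [((285,225),16),((283,225),90),((355,172),30),((421,172),30)]: print(uv,ray(C,uv,z).round())
```

```text
(285, 225) [489. 205.  16.]
(283, 225) [486. 202.  90.]
(355, 172) [652. -17.  30.]
(421, 172) [ 649. -224.   30.]
```

View pics/topz.png

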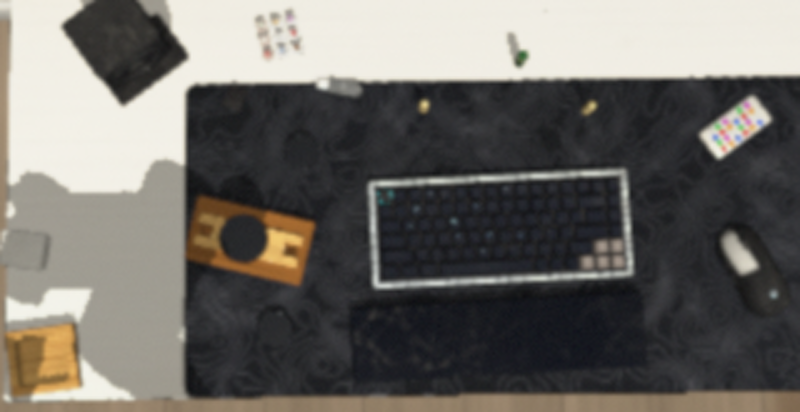

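The zoomed view shows the pegs at crop (424,105) and (588,107), the stand with the capped jar at (243,238), a small dark disc at (275,320) and the battery near (517,50). Next I'll check clearances and the camera geometry, then move.

```bash
cat >> h.py <<'E'
def go(x,y,z,yaw,frm=None):
    "shift cm in tool axes and turn deg from current measured pose (tool down)"
    o=bot.get_obs(); P=np.array(o["tool_pos"]); Rt=R.from_euler('xyz',o["tcp_rot"]).as_matrix()
    s=Rt.T@(np.array([x,y,z])-P)/10; y0=np.arctan2(Rt[1,0],Rt[0,0]); t=-(yaw-y0); t=(t+np.pi)%(2*np.pi)-np.pi
    print("pose",P.round(1),"yaw",y0.round(4),"tilt",np.degrees(np.arccos(-Rt[2,2])).round(2),"-> shift",s.round(2),"turn",np.degrees(t).round(1)," q",np.round(o["joint_positions"],2))
E
python3 - <<'E'
from h import *
z=np.load("top.npz"); C=cam("top"); X=cloud(C,z["d"])
for x0 in range(550,901,50):
    print(x0,[int(np.nanmax(np.where((abs(X[...,0]-x0)<25)&(abs(X[...,1]-y0)<25),X[...,2],-999))) for y0 in range(400,-351,-50)])
print(bot.calibration("wrist"))
go(540,40,330,np.pi); go(540,40,330,np.pi/2)
E
```

```text
550 [7, 6, 7, 22, 19, 8, 8, 35, 37, 33, 33, 34, 34, 34, 7, 9]
600 [5, 5, 7, 8, 8, 23, 22, 7, 10, 8, 9, 10, 8, 8, 10, 12]
650 [8, 149, 7, 13, 12, 10, 10, 10, 42, 8, 10, 9, 45, 42, 7, 10]
700 [154, 155, 154, 11, 23, 23, 16, 12, 11, 9, 8, 53, 5, 7, 9, 7]
750 [154, 158, 160, 5, 25, 24, 5, 7, 6, 7, 8, 5, 4, 4, 5, 6]
800 [2, 152, 6, 542, 542, 543, 590, 592, 591, 591, 593, 592, 591, 591, 591, 589]
850 [311, 314, 5, 539, 539, 540, 539, 590, 592, 591, 592, 591, 591, 591, 591, 539]
900 [312, 311, 50, -999, -999, -999, -999, -999, -999, -999, -999, -999, -999, -999, -999, -999]
{'vertical_fov': 63.28789199637719, 'cx': 323.46065160817034, 'cy': 197.91257973902665, 'tool_from_camera': array([[-2.90874201e-04, -9.59364332e-01, -2.82170151e-01,
         7.70517656e+01],
       [ 9.99999520e-01, -1.50092286e-05, -9.79815696e-04,
         2.58612918e-01],
       [ 9.35765074e-04, -2.82170300e-01,  9.59363876e-01,
        -1.84643218e+02],
       [ 0.00000000e+00,  0.00000000e+00,  0.00000000e+00,
         1.00000000e+00]])}
pose [136.2 506.6 199.1] yaw 2.8788 tilt 0.08 -> shift [-51.11 -34.59 -13.05] turn -15.1  q [ 1.16  0.34  1.52 -0.    1.28 -0.15]
pose [136.2 506.6 199.1] yaw 2.8788 tilt 0.08 -> shift [-51.11 -34.59 -13.05] turn 74.9  q [ 1.16  0.34  1.52 -0.    1.28 -0.15]
```

```bash
python3 -m crank '[[[1,-4,-3,-2,0],[1,-8,-6,-5,-3],[1,-12,-9,-8,-6],[1,-16,-12,-10,-8],[1,-20,-15,-12,-10],[1,-24,-18,-13,-12],[1,-28,-20,-13,-15],[1,-32,-23,-13,-15],[1,-36,-25,-13,-15],[1,-38,-26,-13,-15]]]'; python3 -c "
from h import *
go(540,40,330,np.pi)"
```

```text
time: 1.1
tool_pos: [437.1, 154.8, 329.6]
tcp_rot: [-3.141, 0.0, 3.139]
contact_force: [0.1, 0.1, -0.6]
grip_width: 92.0
finger_force: 0.0
pose [437.1 154.8 329.6] yaw 3.139 tilt 0.01 -> shift [-10.32 -11.46  -0.04] turn -0.1  q [ 0.18  0.15  1.42 -0.    1.57 -1.39]
```

```bash
python3 -m crank '[[[1,-2,-3,0,0],[1,-4,-5,0,0],[1,-6,-8,0,0],[1,-7,-10,0,0],[1,-8,-11.5,0,0],[1,-8,-11.5,0,0],[1,-8,-11.5,0,0],[1,-8,-11.5,0,0],[1,-8,-11.5,0,0],[1,-8,-11.5,0,0]]]'
python3 - <<'E'
from h import *
p,d,C=shot("wrist"); save("w1",p); np.savez("w1",p=p,d=d,Rw=C[1],c=C[2],K=C[0])
E
```

```text
time: 2.1
tool_pos: [515.4, 42.8, 330.0]
tcp_rot: [3.141, 0.0, -3.141]
contact_force: [-0.5, 0.5, -0.7]
grip_width: 91.7
finger_force: 0.0
```

View pics/w1.png

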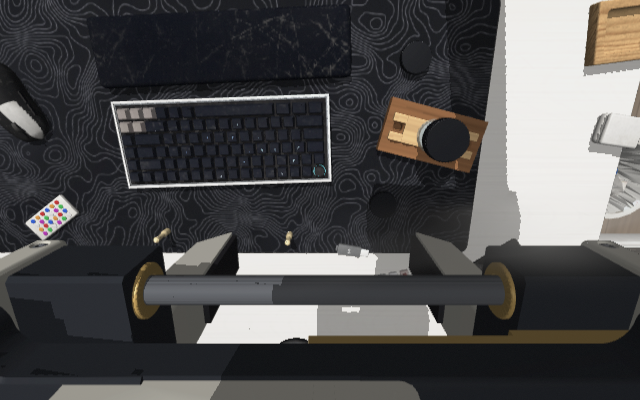

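The wrist view shows the pegs at (162,236) and (289,238), the jar cap at (446,140) on the stand, and two loose dark discs at (416,57) and (383,205) that aren't part of the job. Next I'll measure the pegs, cap and stand.

Run:
```python
from h import *
def pegs(p,d,C,rois,tag):
    hsv=cv2.cvtColor(p,cv2.COLOR_RGB2HSV); m=cv2.inRange(hsv,(12,60,90),(35,255,255)); X=cloud(C,d)
    for (u,v) in rois:
        w=np.zeros_like(m); w[v-14:v+15,u-14:u+15]=m[v-14:v+15,u-14:u+15]
        pts=np.argwhere(w>0)[:,::-1]; Q=X[w>0]; 
        print(tag,len(pts),pts.min(0),pts.max(0),"mean",pts.mean(0).round(1),"midray z20",ray(C,pts.mean(0),20).round(1),"zmax",Q[:,2].max().round(1), "med",np.median(Q,0).round(1))
t=np.load("top.npz"); C=cam("top"); pegs(t["p"],t["d"],C,[(355,172),(421,172)],"top")
w=np.load("w1.npz"); W=(w["K"],w["Rw"],w["c"]); pegs(w["p"],w["d"],W,[(162,236),(289,238)],"wr")
for n,p,d,CC,uv in(("top",t["p"],t["d"],C,(283,225)),("wr",w["p"],w["d"],W,(446,140))):
    X=cloud(CC,d); mm=(abs(X[...,2]-81.5)<8)&(np.hypot(X[...,0]-487,X[...,1]-205)<60)
    mm=mm.astype(np.uint8); cs,_=cv2.findContours(mm,0,2); c=max(cs,key=cv2.contourArea); (cu,cv_),r=cv2.minEnclosingCircle(c); M=cv2.moments(c); ce=(M['m10']/M['m00'],M['m01']/M['m00'])
    P=ray(CC,ce,81.5); print(n,"cap",ce,r,P.round(1),"area diam",2*np.sqrt(M['m00']/np.pi)*np.linalg.norm(P-CC[2])/CC[0][0,0], np.median(X[mm>0],0).round(1))
    hsv=cv2.cvtColor(p,cv2.COLOR_RGB2HSV); b=cv2.inRange(hsv,(3,70,50),(30,255,255)); sel=np.zeros_like(b); sel[(np.hypot(X[...,0]-490,X[...,1]-205)<110)]=255; b&=sel
    b=cv2.morphologyEx(b,cv2.MORPH_OPEN,np.ones((2,2))); cs,_=cv2.findContours(b,0,2); c=max(cs,key=cv2.contourArea)
    wp=np.array([ray(CC,q[0],16)[:2] for q in c],np.float32); rc=cv2.minAreaRect(wp); print("stand",rc)
    bx=cv2.boxPoints(rc); print(bx.round(1).tolist())
x,y=int(446),int(140); c=cv2.resize(w["p"][80:190,360:500],None,fx=5,fy=5,interpolation=cv2.INTER_CUBIC); save("jar1",c)
```

```text
top 21 [352 170] [356 174] mean [354.2 172. ] midray z20 [654.  -15.3  20. ] zmax 42.6 med [653.3 -14.6  14.8]
top 25 [418 170] [423 175] mean [420.6 172.7] midray z20 [ 648.5 -224.6   20. ] zmax 45.4 med [ 647.  -222.4   15. ]
wr 78 [154 228] [169 242] mean [162.1 234.1] midray z20 [ 646.  -222.3   20. ] zmax 43.7 med [ 644.3 -220.7   18.3]
wr 60 [285 231] [291 245] mean [288.3 237.5] midray z20 [651.9 -15.1  20. ] zmax 40.1 med [649.9 -14.5  17. ]
top cap (282.0018450184502, 225.00184501845018) 9.944380760192871 [486.8 206.4  81.5] area diam 55.9679084000113 [486.8 206.2  82.8]
stand ((483.865966796875, 203.71011352539062), (156.58169555664062, 86.81035614013672), 76.5279312133789)
[[423.3999938964844, 137.6999969482422], [507.79998779296875, 117.5], [544.2999877929688, 269.70001220703125], [459.8999938964844, 290.0]]
wr cap (446.6976415606999, 139.32594283230083) 23.595760345458984 [485.2 205.7  81.5] area diam 63.30211153191837 [484.9 206.   80.7]
stand ((487.97637939453125, 207.4923095703125), (153.5018310546875, 81.39067840576172), 75.91364288330078)
[[429.79998779296875, 143.0], [508.79998779296875, 123.0999984741211], [546.0999755859375, 272.0], [467.20001220703125, 291.79998779296875]]
```

View pics/jar1.png

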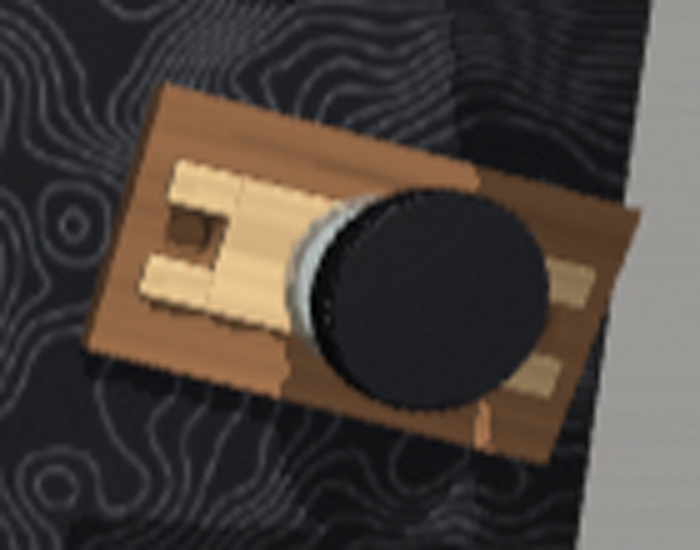

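```bash
python3 -c "
from h import *
w=np.load('w1.npz'); W=(w['K'],w['Rw'],w['c']); print(ray(W,(397.6,126.6),16))
go(652,-15,100,np.pi)"
```

```text
[473.3003538  154.42621314  16.        ]
pose [515.4  42.7 330. ] yaw 3.1415 tilt 0.02 -> shift [-13.65  -5.77  23.  ] turn -0.0  q [-0.07  0.26  1.28  0.    1.6  -1.64]
```

```bash
python3 -m crank '[[[0.5,-3,-1.5,4,0],[0.5,-6,-3,8,0],[0.5,-9,-4,12,0],[0.5,-12,-5,16,0],[0.5,-13.6,-5.8,20,0],[0.5,-13.6,-5.8,22,0],[0.5,-13.6,-5.8,23,0],[0.5,-13.6,-5.8,23,0],[0.5,-13.6,-5.8,23,0],[0.5,-13.6,-5.8,23,0]]]'
python3 - <<'E'
from h import *
p,d,C=shot("wrist"); save("w2",p)
hsv=cv2.cvtColor(p,cv2.COLOR_RGB2HSV); m=cv2.inRange(hsv,(12,60,90),(35,255,255))
for P in((652,-15,0),(652,-15,40)): print("expected px",proj(C,P).round(1))
u,v=proj(C,(652,-15,20)).astype(int); X=cloud(C,d)
cs,_=cv2.findContours(m,0,2)
for c in cs:
    if cv2.contourArea(c)>60:
        a=c[:,0]; r=cv2.minAreaRect(c); print(cv2.contourArea(c),r,ray(C,r[0],20).round(1))
go(652,-15,15,np.pi)
E
```

```text
time: 3.15
tool_pos: [652.6, -15.8, 102.1]
tcp_rot: [-3.141, 0.004, 3.141]
contact_force: [0.1, 0.1, 0.5]
grip_width: 45.9
finger_force: 0.0
expected px [324.2 189.2]
expected px [324.3 202.3]
444.0 ((315.4742736816406, 339.2927551269531), (142.99563598632812, 7.702889919281006), 0.4476141631603241) [799.6 -23.7  20. ]
118.5 ((221.5, 339.0), (8.0, 19.0), 90.0) [ 799.3 -116.2   20. ]
734.0 ((451.5, 336.5), (13.0, 99.0), 90.0) [796.3 109.8  20. ]
189.5 ((227.08126831054688, 290.3877258300781), (7.9556565284729, 55.11309814453125), 2.2025980949401855) [ 744.7 -106.    20. ]
259.0 ((418.7021179199219, 289.9036865234375), (56.24958419799805, 10.454960823059082), 86.76029968261719) [744.2  73.3  20. ]
191.5 ((324.0, 197.0), (22.0, 10.0), 90.0) [653.5 -15.2  20. ]
315.0 ((78.34794616699219, 190.90464782714844), (11.559125900268555, 45.66213607788086), 68.96248626708984) [ 648.  -224.5   20. ]
2719.0 ((580.12890625, 9.780475616455078), (130.6000213623047, 31.50132179260254), 15.350136756896973) [511.1 171.8  20. ]
pose [652.5 -15.9 101.9] yaw 3.1409 tilt 0.21 -> shift [0.08 0.09 8.69] turn -0.0  q [-0.14  0.65  1.28  0.    1.21 -1.71]
```

View pics/w2.png

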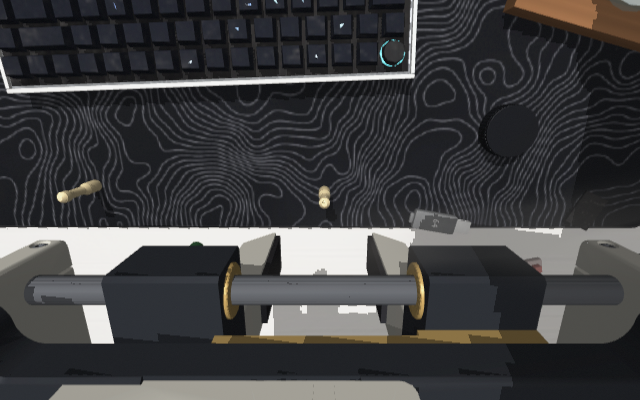

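```bash
python3 -m crank '[[[0.5,-0.1,0.1,2,0],[0.5,-0.1,0.1,4,0],[0.5,-0.1,0.1,6,0],[0.5,-0.1,0.1,7.5,0],[0.5,-0.1,0.1,8.7,0],[0.5,-0.1,0.1,8.7,0],[0.5,-0.1,0.1,8.7,0],[0,-0.1,0.1,8.7,0],[0,-0.1,0.1,8.7,0],[0,-0.1,0.1,8.7,0]]]'; python3 -m crank '[[[0,0,0,0,0],[0,0,0,0,0],[0,0,0,-2,0],[0,0,0,-4,0],[0,0,0,-6,0],[0,0,0,-8,0],[0,0,0,-8,0],[0,0,0,-8,0],[0,0,0,-8,0],[0,0,0,-8,0]]]'
python3 - <<'E'
from h import *
p,d,C=shot("wrist"); save("w3",p[100:330,160:480])
go(475,154,130,np.pi/2-0.245)
E
```

```text
time: 4.2
tool_pos: [653.0, -15.0, 13.4]
tcp_rot: [-3.142, 0.001, 3.141]
contact_force: [0.2, 0.2, 0.4]
grip_width: 26.5
finger_force: 0.0
time: 5.2
tool_pos: [651.8, -14.9, 91.2]
tcp_rot: [3.141, -0.002, 3.141]
contact_force: [-0.6, -0.6, 0.0]
grip_width: 0.4
finger_force: 0.0
pose [652.  -14.9  91.5] yaw 3.1406 tilt 0.11 -> shift [17.73 16.88 -3.81] turn 104.0  q [-0.14  0.67  1.28  0.    1.19 -1.71]
```

View pics/w3.png

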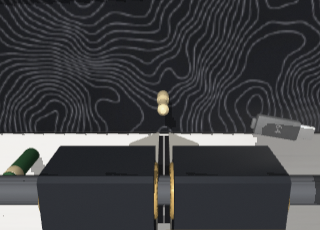

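The fingers close at only about 65 mm/s, so I lifted too early. The peg is still standing at crop (162,103). I'll check where it is and retry.

```bash
python3 -m crank '[[[0.35,0,0,0,0],[0.35,0,0,0,0],[0.35,0,0,0,0],[0.35,0,0,0,0],[0.35,0,0,0,0],[0.35,0,0,0,0],[0.35,0,0,0,0],[0.35,0,0,0,0],[0.35,0,0,0,0],[0.35,0,0,0,0]]]'
python3 - <<'E'
from h import *
p,d,C=shot("wrist")
hsv=cv2.cvtColor(p,cv2.COLOR_RGB2HSV); m=cv2.inRange(hsv,(12,60,90),(35,255,255))
cs,_=cv2.findContours(m,0,2)
for c in cs:
    r=cv2.minAreaRect(c)
    if cv2.contourArea(c)>60 and r[0][1]<240: print(cv2.contourArea(c),r,ray(C,r[0],20).round(1))
go(653,-15,15,np.pi)
E
```

```text
time: 6.25
tool_pos: [652.6, -15.0, 92.7]
tcp_rot: [3.141, -0.0, 3.141]
contact_force: [-0.1, -1.0, -0.2]
grip_width: 32.3
finger_force: 0.0
212.0 ((322.5, 200.5), (23.0, 11.0), 90.0) [653.5 -15.6  20. ]
353.5 ((69.16224670410156, 194.0880889892578), (11.80868911743164, 47.26948928833008), 69.67686462402344) [ 647.7 -224.3   20. ]
2312.0 ((582.5740966796875, 6.178411483764648), (124.97065734863281, 31.331003189086914), 15.018359184265137) [510.8 167.8  20. ]
pose [652.6 -15.   92.7] yaw 3.1406 tilt 0.0 -> shift [-0.04  0.    7.77] turn -0.1  q [-0.14  0.67  1.28  0.    1.19 -1.71]
```

```bash
python3 -m crank '[[[0.35,-0.1,0,2,0],[0.35,-0.1,0,4,0],[0.35,-0.1,0,6,0],[0.35,-0.1,0,7.8,0],[0.2,-0.1,0,7.8,0],[0,-0.1,0,7.8,0],[0,-0.1,0,7.8,0],[0,-0.1,0,7.8,0],[0,-0.1,0,7.8,0],[0,-0.1,0,7.8,0]]]'; python3 -c "
from h import *
go(475,154,130,np.pi/2-0.245)"
```

```text
time: 7.3
tool_pos: [653.9, -15.0, 15.3]
tcp_rot: [-3.142, 0.001, 3.141]
contact_force: [0.6, -0.6, 0.3]
grip_width: 0.7
finger_force: 0.0
pose [653.9 -15.   15.3] yaw 3.1406 tilt 0.05 -> shift [ 17.89  16.89 -11.49] turn 104.0  q [-0.14  0.75  1.35  0.    1.04 -1.71]
```

Run:
```python
from h import *
p,d,C=shot("wrist"); s,_,S=shot("top")
print(proj(C,(653,-15,40)),proj(S,(653,-15,20)))
a=cv2.resize(p[120:320,220:420],None,fx=2,fy=2,interpolation=cv2.INTER_CUBIC)
q,_,SC=shot("scene"); u,v=proj(SC,(653,-15,20)).astype(int); print(u,v)
b=cv2.resize(q[v-40:v+40,u-40:u+40],(400,400),interpolation=cv2.INTER_CUBIC); save("w4",np.hstack([a,b]))
```

```text
[323.00142308 249.77375928] [354.09513039 172.25928445]
323 184
```

View pics/w4.png

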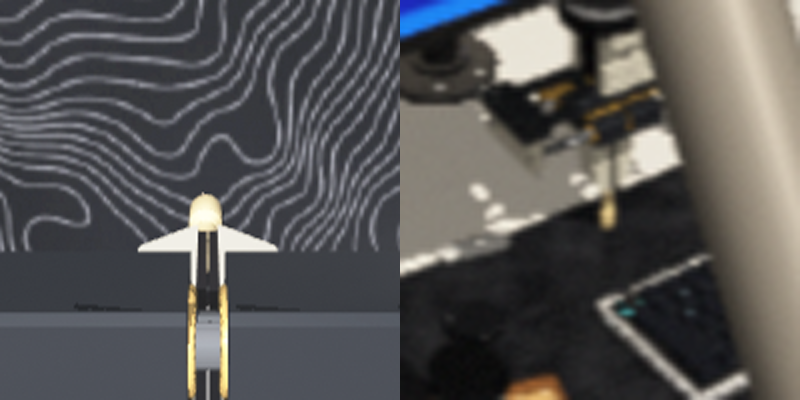

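The peg head at crop (205,212) is on the robot side of the closed fingers, so they missed it in x. I'll measure that offset with depth and the top view.

Run:
```python
from h import *
for n in("wrist","top"):
    p,d,C=shot(n); X=cloud(C,d)
    hsv=cv2.cvtColor(p,cv2.COLOR_RGB2HSV); m=cv2.inRange(hsv,(12,50,90),(35,255,255))
    u,v=(322,226) if n=="wrist" else (354,172)
    k=(m>0)&(abs(np.mgrid[:400,:640][1]-u)<14)&(abs(np.mgrid[:400,:640][0]-v)<14)
    q=np.argwhere(k)[:,::-1]; print(n,len(q),q.min(0),q.max(0),q.mean(0)); Q=X[k]
    o=np.argsort(Q[:,2])[::-1]; print(Q[o[::max(1,len(o)//12)]].round(1).tolist())
    if n=="wrist":
        for vv in range(196,300,6): print(vv,d[vv,322].round(0),X[vv,322].round(1), p[vv,322])
        for P in((653,-15,15),(653,-15,34),(643,-15,40),(643,-15,0)): print(P,proj(C,P).round(1))
```

```text
wrist 112 [314 218] [330 239] [323.64285714 225.91964286]
[[576.7, -14.5, 199.5], [643.0, -17.0, 42.6], [650.4, -15.0, 23.5], [651.0, -13.2, 18.9], [651.1, -10.7, 14.0], [649.9, -11.9, 10.2], [648.5, -18.1, 8.7], [648.5, -13.1, 7.0], [649.1, -12.5, 5.3], [650.1, -19.5, 4.5], [648.4, -17.6, 3.6], [649.6, -12.4, 2.1], [648.5, -15.0, 1.4]]
196 209.0 [634.4 -15.7  -1.3] [132 134 143]
202 209.0 [ 6.38e+02 -1.57e+01  2.00e-01] [57 58 65]
208 211.0 [642.5 -15.7  -1.1] [57 58 65]
214 212.0 [646.5 -15.7  -0.8] [59 60 66]
220 207.0 [648.6 -15.7   4.9] [245 235 195]
226 197.0 [648.5 -15.6  15.5] [255 254 242]
232 193.0 [650.4 -15.6  20.5] [251 245 212]
238 167.0 [643.5 -15.4  45.3] [62 59 59]
244 160.0 [643.5 -15.4  52.6] [60 58 58]
250 154.0 [643.7 -15.4  59.1] [62 60 61]
256 147.0 [643.3 -15.3  66.1] [57 56 58]
262 142.0 [643.5 -15.3  71.4] [55 53 56]
268 136.0 [643.3 -15.3  77.1] [38 38 39]
274 131.0 [643.1 -15.3  82.4] [47 47 49]
280 87.0 [622.1 -15.  122.6] [139 142 149]
286 87.0 [624.1 -15.  122.4] [165 168 175]
292 85.0 [624.1 -15.  125.3] [175 180 187]
298 85.0 [626.1 -15.  124.9] [157 160 167]
(653, -15, 15) [323.  232.5]
(653, -15, 34) [322.9 245.7]
(643, -15, 40) [322.9 233.1]
(643, -15, 0) [323.  209.3]
top 1 [367 177] [367 177] [367. 177.]
[[620.6, -46.9, 130.1]]
```

Run:
```python
from h import *
p,d,C=shot("scene")
for z in(0,15,20,40,60): print(z,proj(C,(653,-15,z)).round(1))
for v in range(168,194): print(v,[tuple(int(k) for k in p[v,u]) for u in range(321,328)])
p,d,C=shot("wrist"); X=cloud(C,d)
for v in range(226,246,2): print(v,[int(X[v,u,2]) for u in range(304,344,3)])
```

```text
0 [323.9 188.1]
15 [323.8 185.1]
20 [323.8 184.2]
40 [323.8 180.2]
60 [323.7 176.3]
168 [(54, 47, 34), (41, 39, 37), (37, 38, 39), (37, 37, 40), (39, 40, 42), (40, 41, 43), (39, 38, 40)]
169 [(89, 71, 43), (49, 45, 40), (38, 37, 40), (36, 37, 39), (34, 35, 36), (33, 33, 36), (34, 33, 35)]
170 [(95, 81, 63), (63, 53, 38), (34, 32, 33), (29, 29, 32), (29, 30, 32), (28, 29, 31), (31, 32, 33)]
171 [(121, 107, 87), (83, 67, 40), (36, 33, 32), (31, 31, 33), (31, 31, 33), (36, 37, 38), (49, 47, 45)]
172 [(80, 70, 53), (52, 46, 35), (38, 36, 36), (42, 42, 41), (48, 45, 45), (67, 64, 58), (100, 95, 84)]
173 [(85, 80, 70), (69, 66, 59), (73, 69, 64), (83, 79, 70), (71, 68, 60), (92, 87, 76), (121, 115, 100)]
174 [(108, 104, 90), (117, 112, 98), (117, 112, 97), (105, 101, 88), (79, 75, 65), (105, 100, 87), (140, 134, 116)]
175 [(110, 104, 91), (122, 116, 101), (128, 122, 106), (119, 114, 100), (93, 89, 78), (148, 141, 124), (187, 179, 158)]
176 [(117, 111, 98), (138, 131, 115), (167, 160, 140), (166, 158, 139), (119, 113, 100), (151, 144, 127), (193, 184, 163)]
177 [(140, 133, 116), (177, 169, 
[... 1758 characters left out ...]
31), (30, 29, 31)]
193 [(41, 40, 42), (35, 34, 37), (29, 27, 31), (25, 24, 27), (25, 24, 26), (27, 27, 28), (28, 27, 28)]
226 [0, 0, 0, 0, 10, 13, 14, 14, 12, 0, 199, 0, -1, -1]
228 [0, 0, 0, 0, 14, 15, 16, 15, 13, 0, 0, 0, 0, 0]
230 [0, 0, 0, 0, 14, 17, 17, 17, 14, 0, 0, -1, 0, 0]
232 [0, 0, 0, -1, 14, 18, 21, 19, 16, -1, 0, 0, -1, 0]
234 [0, -1, 0, 44, 44, 23, 23, 23, 16, 44, 43, -1, 0, -1]
236 [0, 47, 47, 46, 45, 43, 43, 43, 41, 46, 47, 46, 47, -1]
238 [49, 49, 48, 49, 48, 46, 45, 45, 46, 50, 49, 49, 49, 50]
240 [52, 51, 51, 51, 51, 47, 48, 48, 48, 52, 51, 52, 51, 50]
242 [54, 54, 53, 199, 53, 51, 49, 50, 51, 53, 53, 54, 53, 54]
244 [55, 55, 56, 55, 56, 52, 52, 53, 53, 56, 55, 56, 57, 55]
```

```bash
python3 -m crank '[[[0.3,0,0,0,0],[0.3,0,0,0,0],[0.3,0,0,0,0],[0.3,0,0,0,0],[0.3,0,0,0.3,0],[0.3,0,0,0.6,0],[0.3,0,0,0.9,0],[0.3,0,0,1.1,0],[0.3,0,0,1.1,0],[0.3,0,0,1.1,0]]]';python3 - <<'E'
from h import *
p,d,C=shot("wrist"); X=cloud(C,d)
for v in range(196,250,3): print(v,[int(X[v,u,2]) for u in range(268,380,5)])
E
```

```text
time: 8.65
tool_pos: [653.7, -15.0, 3.7]
tcp_rot: [3.142, 0.0, 3.141]
contact_force: [0.0, -0.5, -0.3]
grip_width: 27.5
finger_force: 0.0
196 [0, 0, 0, 0, 0, -1, 0, 0, -1, 0, 0, 0, 0, 0, 0, 0, 0, 0, 0, 0, 0, 0, 0]
199 [0, 0, 1, 0, 0, 0, 0, 0, 0, 0, -1, 0, -1, 0, 0, 0, 0, 0, -1, 0, 0, 0, 0]
202 [0, 0, 0, 0, -1, 0, -1, 0, 0, 0, 0, 0, 0, -1, 0, 0, 0, 0, 0, 0, 0, 0, -1]
205 [0, 0, 0, 0, -1, 0, 0, 0, 0, 0, 0, 0, 0, 0, 0, 0, 0, 0, 0, 0, 0, 0, 0]
208 [0, 0, 0, 0, 0, 0, 0, 0, 0, 0, 0, 0, 0, 0, 0, 0, 0, 0, 0, 0, 0, 0, 0]
211 [0, 0, 0, 0, 0, 0, 0, 0, 0, -1, 0, 0, -1, 0, 0, 0, 0, 0, 0, 0, 0, 0, -1]
214 [0, 0, 0, 0, 0, 0, -1, -1, 0, 0, 0, 0, 0, -1, 0, 0, -2, 0, 0, 0, -1, 0, -1]
217 [0, 0, 0, 0, 0, 0, -1, 0, 0, 0, -1, 0, -1, 0, 0, 0, 0, 0, 0, 0, 0, 0, 0]
220 [-1, 0, 0, -1, 0, 0, 0, 0, 0, 0, 0, 0, 0, 0, -1, -1, 0, 0, 0, 0, -1, 0, -1]
223 [0, 0, 0, -1, 0, 0, 0, 188, 0, 0, 0, 0, 0, 0, 0, 0, -1, 0, 0, 0, -1, 0, 0]
226 [0, 0, 0, -1, 0, 0, 0, 0, -1, 0, 0, 3, 1, 0, -1, 0, -1, 0, 0, 0, 0, 0, 0]
229 [0, -1, 0, 0, -2, 0, -1, 0, 0, 0, 6, 9, 7, 0, 0, 0, 0, 0, 0, 0, -1, 0, 0]
232 [0, 0, 0, 0, -1, 0, 0, 0, 0, 0, 12, 13, 10, -1, 0, 0, 0, 0, 0, 0, 0, 0, 0]
235 [0, -1, 0, 34, 33, 31, 0, 0, -1, 1, 14, 15, 14, 0, -1, 0, -1, 31, 34, 34, 0, -1, 0]
238 [0, -1, 37, 38, 38, 34, 0, 0, 0, 0, 16, 18, 16, 0, 0, 0, 0, 34, 38, 38, 37, 38, 0]
241 [42, 41, 42, 41, 41, 38, 0, 0, -1, 0, 20, 22, 17, -1, 0, 0, 0, 38, 41, 40, 41, 40, 40]
244 [45, 44, 44, 45, 45, 42, 0, 0, 0, 0, 24, 25, 20, 0, -1, 0, 0, 42, 45, 44, 45, 45, 46]
247 [102, 48, 48, 48, 48, 45, 0, 0, 0, 0, 29, 32, 25, -1, 0, 0, 0, 44, 48, 48, 48, 48, 100]
```

The reported TCP sits about 27 mm below the real fingertips: tips show at z = 31 with TCP z = 3.7, and 42 with TCP z = 15. I'll go lower, watching the force, and grip.

```bash
python3 -m crank '[[[0.3,0,0,0.3,0],[0.3,0,0,0.6,0],[0.3,0,0,0.9,0],[0.3,0,0,1.2,0],[0.3,0,0,1.4,0],[0,0,0,1.4,0],[0,0,0,1.4,0],[0,0,0,1.4,0],[0,0,0,1.4,0],[0,0,0,1.4,0]]]'; python3 -c "
from h import *
go(475,154,130,np.pi/2-0.245)"
```

```text
time: 9.7
tool_pos: [653.7, -15.0, -10.2]
tcp_rot: [3.142, 0.0, 3.141]
contact_force: [-0.6, 0.1, -0.1]
grip_width: 9.4
finger_force: 30.0
pose [653.7 -15.  -10.2] yaw 3.1406 tilt 0.01 -> shift [ 17.88  16.88 -14.02] turn 104.0  q [-0.14  0.78  1.37  0.    0.99 -1.71]
```

```bash
python3 -m crank '[[[0,0,0,-2,0],[0,0,0,-5,0],[0,1,1,-8,-5],[0,4,3.5,-9,-13],[0,8,7.5,-9,-21],[0,12,11,-9,-29],[0,15,14,-9,-37],[0,17,16,-9,-45],[0,18,17,-9,-53],[0,18,17,-9,-61]]]'; python3 -c "
from h import *
go(473.3,154.4,80,np.pi*1.5-0.245)"
```

```text
time: 10.7
tool_pos: [472.1, 156.7, 80.1]
tcp_rot: [3.141, 0.0, -2.07]
contact_force: [0.4, -0.6, -0.1]
grip_width: 9.6
finger_force: 30.0
pose [472.1 156.7  80.1] yaw -2.0696 tilt 0.03 -> shift [ 0.15 -0.22  0.01] turn -14.5  q [ 0.17  0.43  1.76  0.    0.95 -2.48]
```

```bash
python3 -m crank '[[[0,0.1,-0.1,0,-7],[0,0.1,-0.1,0,-14.5],[0,0.1,-0.1,0,-14.5],[0,0.1,-0.1,0,-14.5],[0,0.1,-0.1,0,-14.5],[0,0.1,-0.1,0,-14.5],[0,0.1,-0.1,0,-14.5],[0,0.1,-0.1,0,-14.5],[0,0.1,-0.1,0,-14.5],[0,0.1,-0.1,0,-14.5]]]'
python3 - <<'E'
from h import *
p,d,C=shot("wrist"); np.savez("w5",p=p,d=d,K=C[0],Rw=C[1],c=C[2])
print(proj(C,(473.3,154.4,16)),proj(C,(473,154.4,90)),proj(C,(473,154.4,130)))
go(473.3,154.4,80,np.pi*1.5-0.245); save("w5",p[60:360,120:520]); print(d[150:300:10,323])
E
```

```text
time: 11.7
tool_pos: [474.2, 153.8, 79.7]
tcp_rot: [-3.142, 0.0, -1.825]
contact_force: [0.1, -0.1, -0.4]
grip_width: 9.4
finger_force: 30.0
[323.7238741  202.10428278] [324.39099791 239.40890688] [324.67521376 274.31793893]
pose [474.2 153.8  79.7] yaw -1.825 tilt 0.01 -> shift [-0.03  0.1  -0.03] turn -0.5  q [ 0.16  0.43  1.76  0.    0.95 -2.73]
[264.1829   267.8235   268.312    255.61485  256.9152   272.25842
 264.98087  257.63617  260.24478  176.06061  168.1752   155.75945
 151.27716   87.46487   85.657234]
```

View pics/w5.png

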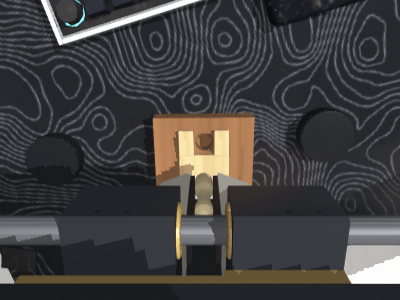

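The peg is held between the fingers at crop (204,190), and the bore shows in the notch at crop (205,141). Next I'll measure both numerically.

Run:
```python
from h import *
w=np.load("w5.npz"); p=w["p"]; C=(w["K"],w["Rw"],w["c"]); X=cloud(C,w["d"])
g=p.astype(int).sum(2)
print("cols 312..337"); 
for v in range(190,216): print(v,g[v,312:338].tolist())
print("depth z (peg)")
for v in range(216,262,2): print(v,[(int(X[v,u,2])) for u in range(314,336,2)])
```

```text
cols 312..337
190 [389, 395, 398, 402, 400, 398, 397, 388, 389, 380, 382, 390, 397, 386, 379, 375, 369, 364, 367, 301, 307, 308, 330, 501, 492, 487]
191 [593, 421, 400, 403, 404, 401, 396, 390, 388, 380, 383, 392, 396, 389, 381, 375, 373, 365, 367, 232, 233, 244, 420, 624, 625, 625]
192 [663, 353, 401, 404, 405, 401, 396, 391, 387, 380, 365, 373, 377, 370, 381, 377, 374, 368, 365, 232, 237, 247, 472, 656, 657, 660]
193 [665, 387, 400, 404, 404, 399, 395, 363, 344, 318, 305, 306, 306, 297, 306, 317, 303, 297, 295, 232, 234, 247, 469, 655, 657, 660]
194 [666, 442, 399, 405, 402, 377, 345, 313, 288, 263, 258, 256, 250, 241, 231, 220, 199, 211, 223, 233, 236, 247, 470, 656, 657, 659]
195 [666, 450, 400, 402, 382, 337, 305, 273, 250, 246, 245, 247, 248, 243, 239, 209, 191, 191, 204, 222, 239, 246, 473, 655, 657, 659]
196 [665, 457, 400, 386, 351, 325, 324, 242, 232, 235, 240, 243, 244, 245, 245, 234, 220, 202, 194, 203, 226, 246, 471, 656, 655, 659]
197 [666, 495, 392, 362, 343, 343, 358, 231, 233, 235, 240, 240, 246, 245, 245, 241, 235, 224, 206, 195, 207, 247, 470, 656, 655, 659]
198 [6
[... 2979 characters left out ...]

238 [110, 94, 95, 97, 98, 100, 99, 97, 96, 91, 110]
240 [112, 97, 99, 100, 101, 101, 100, 99, 99, 94, 111]
242 [115, 100, 101, 103, 103, 104, 103, 102, 100, 97, 114]
244 [116, 102, 103, 104, 104, 104, 104, 103, 103, 100, 118]
246 [116, 103, 105, 106, 105, 106, 107, 104, 104, 104, 120]
248 [116, 104, 104, 108, 107, 107, 108, 106, 106, 105, 121]
250 [116, 105, 108, 109, 109, 109, 109, 108, 105, 103, 124]
252 [117, 106, 108, 111, 112, 112, 111, 109, 106, 104, 126]
254 [116, 105, 111, 113, 114, 115, 113, 112, 106, 102, 129]
256 [117, 51, 113, 116, 117, 117, 117, 116, 111, 51, 130]
258 [118, 62, 116, 117, 118, 119, 118, 117, 113, 61, 131]
260 [118, 63, 121, 123, 122, 123, 122, 122, 116, 64, 131]
```

Run:
```python
from h import *
w=np.load("w5.npz"); C=(w["K"],w["Rw"],w["c"])
a=ray(C,(323.7,201.8),16); b=ray(C,(324.3,240),90); o=bot.get_obs(); Rt=R.from_euler('xyz',o["tcp_rot"]).as_matrix()
print(a,b,o["tool_pos"],(Rt.T@(a-b)/10).round(2))
```

```text
[473.25438398 154.1485605   16.        ] [473.14480747 154.74736314  90.        ] [474.16708086 153.84117345  79.70459969] [ 0.06 -0.03  7.4 ]
```

```bash
python3 -m crank '[[[0,0.05,0,1.5,0],[0,0.05,0,3,0],[0,0.05,0,4.5,0],[0,0.05,0,5.5,0],[0,0.05,0,6.2,0],[0,0.05,0,6.6,0],[0,0.05,0,6.9,0],[0,0.05,0,7,0],[0,0.05,0,7,0],[0,0.05,0,7,0]]]'
python3 - <<'E'
from h import *
print(bot.get_obs()["moment"])
p,d,C=shot("wrist"); X=cloud(C,d); 
for v in range(196,250,4): print(v,[int(X[v,u,2]) for u in range(304,346,3)])
print([ (v,X[v,323].round(0).tolist()) for v in range(250,330,10)])
E
```

```text
time: 12.75
tool_pos: [474.3, 153.4, 10.0]
tcp_rot: [-3.141, 0.0, -1.825]
contact_force: [0.4, 0.5, -0.5]
grip_width: 9.4
finger_force: 30.0
[ 0.05785364  0.14408996 -0.05303778]
196 [0, 0, 0, -1, -1, 0, 0, 0, -1, -1, 1, 0, 0, 0]
200 [7, 6, 6, 6, 7, 6, 6, 6, 5, 7, 7, 6, 6, 8]
204 [13, 14, 14, 13, 14, 15, 14, 14, 14, 14, 15, 14, 15, 15]
208 [15, 15, 14, 14, 15, 15, 16, 14, 15, 15, 15, 15, 15, 15]
212 [15, 15, 15, 15, 15, 15, 15, 14, 15, 15, 14, 15, 15, 15]
216 [15, 15, 15, 15, 15, 14, 15, 15, 16, 15, 15, 15, 16, 15]
220 [16, 16, 15, 15, 16, 16, 16, 16, 15, 16, 15, 14, 17, 17]
224 [21, 22, 15, 15, 16, 16, 15, 15, 15, 15, 15, 15, 21, 21]
228 [22, 20, 15, 14, 15, 3, 3, 4, 3, 14, 15, 16, 22, 22]
232 [21, 22, 36, 13, 3, 4, 20, 20, 3, 4, 13, 37, 22, 21]
236 [41, 42, 38, 37, 21, 24, 26, 26, 24, 21, 38, 38, 42, 42]
240 [46, 47, 43, 42, 26, 30, 31, 32, 30, 27, 43, 42, 46, 46]
244 [51, 50, 48, 50, 31, 35, 36, 35, 35, 33, 48, 48, 50, 50]
248 [56, 56, 53, 52, 34, 37, 38, 37, 37, 35, 51, 52, 55, 55]
[(250, [473.0, 151.0, 40.0]), (260, [473.0, 150.0, 54.0]), (270, [473.0, 152.0, 59.0]), (280, [466.0, 124.0, 117.0]), (290, [466.0, 125.0, 120.0]), (300, [467.0, 129.0, 119.0]), (310, [481.0, 183.0, 45.0]), (320, [481.0, 183.0, 54.0])]
```

```bash
python3 -m crank '[[[0,0,0,0.3,0],[0,0,0,0.6,0],[0,0,0,0.9,0],[0,0,0,1.1,0],[0,0,0,1.1,0],[0.2,0,0,1.1,0],[0.3,0,0,1.1,0],[0.3,0,0,1.1,0],[0.3,0,0,1.1,0],[0.3,0,0,1.1,0]]]'
python3 - <<'E'
from h import *
p,d,C=shot("wrist"); X=cloud(C,d); 
for v in range(224,290,4): print(v,[int(X[v,u,2]) for u in range(304,346,3)])
E
```

```text
time: 13.8
tool_pos: [474.1, 153.4, -1.2]
tcp_rot: [-3.141, 0.0, -1.825]
contact_force: [-0.0, -0.3, -0.3]
grip_width: 27.3
finger_force: 0.0
224 [16, 15, 16, 15, 15, 15, 15, 15, 14, 15, 16, 14, 15, 14]
228 [18, 18, 15, 15, 16, 16, 15, 16, 15, 15, 14, 16, 18, 17]
232 [21, 21, 16, 15, 16, 16, 16, 15, 14, 15, 14, 15, 20, 21]
236 [21, 20, 15, 14, 13, 13, 15, 15, 13, 14, 16, 16, 21, 22]
240 [21, 21, 15, 2, 15, 18, 18, 18, 18, 16, 13, 15, 21, 22]
244 [21, 21, 14, 7, 18, 20, 21, 21, 20, 18, 8, 15, 21, 20]
248 [21, 21, 14, 11, 19, 25, 27, 26, 25, 20, 11, 14, 21, 21]
252 [20, 20, 15, 13, 12, 30, 32, 31, 28, 12, 13, 13, 21, 21]
256 [21, 22, 15, 15, 14, 36, 38, 37, 36, 15, 16, 15, 22, 21]
260 [21, 22, 15, 16, 38, 40, 41, 40, 40, 39, 17, 17, 22, 21]
264 [21, 21, 20, 20, 41, 42, 42, 43, 41, 42, 20, 20, 22, 21]
268 [20, 20, 22, 21, 40, 44, 43, 43, 43, 40, 21, 21, 21, 21]
272 [21, 22, 21, 21, 21, 41, 43, 43, 42, 22, 21, 21, 20, 21]
276 [104, 105, 104, 105, 104, 105, 105, 104, 103, 104, 105, 105, 104, 104]
280 [106, 105, 105, 105, 106, 106, 105, 106, 107, 106, 106, 106, 104, 106]
284 [107, 108, 106, 106, 107, 108, 107, 106, 107, 107, 108, 107, 108, 106]
288 [107, 107, 107, 108, 107, 107, 108, 107, 107, 108, 107, 107, 108, 107]
```

Peg A is seated: its top reads z ≈ 43, where 44 would mean fully down. I'll lift and go to peg B.

```bash
python3 -c "
from h import *
go(647.5,-224,80,np.pi)"; python3 -m crank '[[[0.35,0,0,-2,0],[0.35,0,0,-5,0],[0.35,0,0,-9,0],[0.35,2,1,-10,8],[0.35,6,3,-10,16],[0.35,10,5,-10,24],[0.35,14,7,-10,32],[0.35,18,9,-10,40],[0.35,22,11,-10,48],[0.35,26,12,-10,56]]]'; python3 -c "
from h import *
go(647.5,-224,80,np.pi)"
```

```text
pose [474.1 153.4  -1.2] yaw -1.8249 tilt 0.01 -> shift [ 32.17 -26.27  -8.13] turn 75.4  q [ 0.16  0.56  1.83  0.    0.75 -2.73]
time: 14.85
tool_pos: [290.5, -68.5, 98.7]
tcp_rot: [3.141, -0.0, -2.807]
contact_force: [1.0, -0.8, 0.1]
grip_width: 32.3
finger_force: 0.0
pose [290.5 -68.5  98.7] yaw -2.8069 tilt 0.01 -> shift [-28.61 -26.41   1.87] turn 19.2  q [-0.49  0.06  2.22  0.    0.86 -2.4 ]
```

I gave the tool-y shift the wrong sign, but the arm ended up in clear space. Correcting now.

```bash
python3 -m crank '[[[0.35,-3,-3,0,4],[0.35,-6,-6,0,8],[0.35,-9.5,-9,0,12],[0.35,-13,-12,0,16],[0.35,-16,-15,0,19],[0.35,-19.5,-18,0,19],[0.35,-23,-21,0,19],[0.35,-26,-24,0.5,19],[0.35,-28.6,-26.4,1,19],[0.35,-28.6,-26.4,1.9,19]]]'; python3 -m crank '[[[0.35,0,0,0,0],[0.35,0,0,0,0],[0.35,0,0,0,0],[0.35,0,0,0,0],[0.35,0,0,0,0],[0.35,0,0,0,0],[0.35,0,0,0,0],[0.35,0,0,0,0],[0.35,0,0,0,0],[0.35,0,0,0,0]]]'
cat > pk.py <<'E'
from h import *
p,d,C=shot("wrist")
hsv=cv2.cvtColor(p,cv2.COLOR_RGB2HSV); m=cv2.inRange(hsv,(12,60,90),(35,255,255))
cs,_=cv2.findContours(m,0,2); X=cloud(C,d)
for c in cs:
    r=cv2.minAreaRect(c)
    if cv2.contourArea(c)>60 and r[0][1]<260: print(cv2.contourArea(c),r,ray(C,r[0],21).round(1))
E
python3 pk.py; python3 -c "
from h import *
go(647.5,-224,-9,np.pi)"
```

```text
time: 15.85
tool_pos: [653.3, -223.7, 78.7]
tcp_rot: [-3.14, 0.003, -3.134]
contact_force: [-0.2, 0.8, -0.5]
grip_width: 32.2
finger_force: 0.0
time: 16.85
tool_pos: [650.1, -221.9, 79.6]
tcp_rot: [3.141, -0.0, -3.134]
contact_force: [-1.2, -0.4, 0.2]
grip_width: 32.2
finger_force: 0.0
249.0 ((322.0, 201.5), (25.0, 12.0), 90.0) [ 647.6 -222.8   21. ]
65.0 ((91.5, 138.5), (9.0, 9.0), 90.0) [ 600.  -394.1   21. ]
pose [ 650.1 -221.9   79.6] yaw -3.1338 tilt 0.01 -> shift [ 0.26 -0.21  8.86] turn 0.4  q [-0.44  0.74  1.18  0.    1.23 -2.02]
```

```bash
python3 -m crank '[[[0.35,0.25,-0.1,2,0],[0.35,0.25,-0.1,4,0],[0.35,0.25,-0.1,6,0],[0.35,0.25,-0.1,7.5,0],[0.35,0.25,-0.1,8.3,0],[0.35,0.25,-0.1,8.8,0],[0.35,0.25,-0.1,8.8,0],[0.2,0.25,-0.1,8.8,0],[0,0.25,-0.1,8.8,0],[0,0.25,-0.1,8.8,0]]]';  python3 -m crank '[[[0,0,0,0,0],[0,0,0,0,0],[0,0,0,0,0],[0,0,0,-1,0],[0,0,0,-3,0],[0,0,0,-5,0],[0,0,0,-8,0],[0,0,0,-10,0],[0,0,0,-10,0],[0,0,0,-10,0]]]'; python3 -c "
from h import *
go(499.4,259,95,np.pi/2-0.245)"
```

```text
time: 17.9
tool_pos: [648.0, -223.1, -7.5]
tcp_rot: [-3.141, 0.001, -3.134]
contact_force: [-0.2, 0.1, 0.3]
grip_width: 13.0
finger_force: 0.0
time: 18.9
tool_pos: [647.5, -222.9, 91.8]
tcp_rot: [-3.142, 0.0, -3.134]
contact_force: [0.3, -0.1, -0.8]
grip_width: 9.6
finger_force: 30.0
pose [ 647.5 -222.9   91.8] yaw -3.1339 tilt 0.01 -> shift [14.44 48.3  -0.32] turn 104.5  q [-0.44  0.72  1.17  0.    1.25 -2.02]
```

```bash
python3 -m crank '[[[0,1,3,-2,6],[0,3,7,-5,14],[0,5,11,-5,22],[0,7,15,-5,30],[0,7,19,-5,38],[0,7,23,-5,46],[0,7,27,-5,54],[0,7,31.5,-5,62],[0,7,36,-5,70],[0,7,40.5,-5,78]]]'; python3 -m crank '[[[0,0,0,0,0],[0,0,0,0,0],[0,0,0,0,0],[0,0,0,0,0],[0,0,0,0,0],[0,0,0,0,0],[0,0,0,0,0],[0,0,0,0,0],[0,0,0,0,0],[0,0,0,0,0]]]';python3 -c "
from h import *
go(499.4,259,95,np.pi/2-0.245)"
```

```text
time: 19.9
tool_pos: [573.3, 183.1, 140.0]
tcp_rot: [-3.139, -0.0, 1.782]
contact_force: [1.8, 0.6, -0.1]
grip_width: 9.4
finger_force: 30.0
time: 20.9
tool_pos: [574.5, 181.5, 141.8]
tcp_rot: [3.141, -0.0, 1.788]
contact_force: [0.6, -0.2, -0.7]
grip_width: 9.8
finger_force: 30.0
pose [574.5 181.5 141.8] yaw 1.788 tilt 0.01 -> shift [ 9.18 -5.67  4.68] turn 26.5  q [ 0.18  0.53  1.39  0.    1.22 -0.04]
```

```bash
python3 -m crank '[[[0,3,-1,0,7],[0,6,-2,0,14],[0,8,-4,1,21],[0,9.2,-5.7,3,26.5],[0,9.2,-5.7,4.7,26.5],[0,9.2,-5.7,4.7,26.5],[0,9.2,-5.7,4.7,26.5],[0,9.2,-5.7,4.7,26.5],[0,9.2,-5.7,4.7,26.5],[0,9.2,-5.7,4.7,26.5]]]'
python3 - <<'E'
from h import *
go(499.4,259,95,np.pi/2-0.245)
p,d,C=shot("wrist"); np.savez("w6",p=p,d=d,K=C[0],Rw=C[1],c=C[2]); print(proj(C,(499.4,259,16)))
X=cloud(C,d); g=p.astype(int).sum(2); u0,v0=proj(C,(499.4,259,16)).astype(int)
for v in range(v0-16,v0+16): print(v,g[v,u0-14:u0+15].tolist())
print(u0)
for v in range(222,262,2): print(v,[int(X[v,u,2]) for u in range(308,342,2)])
E
```

```text
time: 21.9
tool_pos: [499.6, 259.0, 95.4]
tcp_rot: [3.141, -0.001, 1.325]
contact_force: [0.5, -0.3, -1.2]
grip_width: 9.7
finger_force: 30.0
pose [499.6 259.   95.4] yaw 1.325 tilt 0.08 -> shift [-0.   -0.02  0.04] turn -0.0  q [0.34 0.51 1.56 0.   1.07 0.59]
[324.0861795  196.41753331]
180 [319, 256, 256, 258, 255, 201, 201, 200, 206, 323, 325, 329, 331, 336, 340, 333, 330, 324, 320, 316, 316, 316, 324, 329, 335, 341, 344, 338, 335]
181 [255, 195, 198, 198, 196, 198, 201, 202, 206, 323, 323, 328, 331, 336, 341, 334, 331, 326, 321, 317, 316, 316, 323, 330, 334, 294, 324, 273, 272]
182 [213, 215, 219, 219, 220, 194, 198, 200, 205, 326, 322, 328, 328, 336, 340, 334, 332, 326, 320, 316, 316, 316, 322, 329, 333, 261, 271, 225, 220]
183 [381, 385, 385, 377, 310, 192, 199, 198, 206, 323, 323, 328, 331, 339, 340, 332, 332, 324, 320, 319, 314, 315, 324, 329, 343, 448, 394, 385, 377]
184 [538, 540, 539, 525, 416, 188, 198, 198, 203, 323, 323, 329, 330, 339, 338, 332, 332, 326, 322, 316, 314, 316, 321, 329, 337, 578, 544, 534, 519]
185 [576, 578, 573, 562, 447, 184, 199, 200, 201, 261, 325, 3
[... 4985 characters left out ...]
, 136, 136, 131, 118, 119, 119, 121, 122, 121, 120, 119, 117, 135, 136, 136, 138]
248 [140, 137, 137, 131, 117, 121, 122, 123, 124, 122, 122, 118, 116, 137, 138, 137, 142]
250 [143, 140, 140, 131, 119, 124, 125, 126, 126, 125, 125, 120, 117, 139, 140, 139, 143]
252 [145, 142, 141, 133, 117, 126, 128, 129, 129, 128, 126, 120, 74, 143, 142, 143, 146]
254 [146, 145, 144, 132, 76, 127, 129, 130, 131, 129, 127, 76, 75, 144, 144, 143, 147]
256 [146, 146, 146, 132, 76, 130, 132, 134, 133, 133, 132, 78, 78, 146, 146, 146, 148]
258 [148, 147, 149, 133, 80, 133, 133, 135, 135, 134, 134, 129, 81, 147, 148, 148, 151]
260 [150, 150, 150, 134, 80, 136, 139, 139, 140, 139, 138, 132, 80, 148, 151, 150, 153]
```

Run:
```python
from h import *
w=np.load("w6.npz"); C=(w["K"],w["Rw"],w["c"])
a=ray(C,(324.2,193.6),16); b=ray(C,(323.8,238.3),102.7); o=bot.get_obs(); Rt=R.from_euler('xyz',o["tcp_rot"]).as_matrix()
print(a,b,o["tool_pos"],(Rt.T@(a-b)/10).round(2), np.linalg.norm(a[:2]-[473.3,154.2]))
```

```text
[500.09577511 261.38124086  16.        ] [498.87580061 258.44832493 102.7       ] [499.43841961 258.99514505  95.21068546] [0.31 0.04 8.67] 110.48000703915017
```

```bash
python3 -m crank '[[[0,0.25,0.04,1.5,0],[0,0.25,0.04,3,0],[0,0.25,0.04,4.5,0],[0,0.25,0.04,6,0],[0,0.25,0.04,7,0],[0,0.25,0.04,7.5,0],[0,0.25,0.04,7.8,0],[0,0.25,0.04,7.8,0],[0,0.25,0.04,7.8,0],[0,0.25,0.04,7.8,0]]]'
python3 - <<'E'
from h import *
p,d,C=shot("wrist"); np.savez("w7",p=p,d=d,K=C[0],Rw=C[1],c=C[2]); X=cloud(C,d); go(499.4,259,95,np.pi/2-.245)
for v in range(200,246,2): print(v,[int(X[v,u,2]) for u in range(306,344,2)])
g=p.astype(int).sum(2)
for v in range(206,236): print(v,g[v,308:342].tolist())
E
```

```text
time: 22.95
tool_pos: [500.4, 261.6, 17.3]
tcp_rot: [3.141, -0.001, 1.325]
contact_force: [-0.3, -0.2, 0.9]
grip_width: 9.5
finger_force: 30.0
pose [500.3 261.5  17.2] yaw 1.3255 tilt 0.06 -> shift [-0.26 -0.02 -7.78] turn -0.0  q [0.35 0.62 1.63 0.   0.89 0.59]
200 [14, 13, 12, 13, 13, 13, 13, 14, 13, 12, 12, 13, 13, 13, 12, 14, 13, 11, 14]
202 [16, 15, 15, 15, 14, 15, 16, 15, 15, 14, 16, 15, 16, 16, 15, 15, 14, 15, 16]
204 [16, 15, 16, 16, 15, 15, 15, 14, 16, 16, 15, 15, 15, 14, 16, 15, 14, 15, 15]
206 [15, 15, 15, 15, 15, 15, 15, 14, 15, 15, 15, 15, 15, 15, 16, 16, 15, 15, 16]
208 [16, 15, 14, 15, 16, 15, 16, 15, 15, 14, 15, 15, 15, 14, 14, 15, 15, 15, 14]
210 [16, 15, 15, 15, 15, 16, 15, 16, 15, 15, 14, 14, 15, 15, 16, 16, 14, 14, 14]
212 [15, 15, 15, 15, 15, 16, 15, 15, 16, 15, 15, 16, 15, 16, 14, 16, 15, 15, 15]
214 [15, 16, 16, 16, 15, 15, 16, 15, 15, 16, 15, 15, 16, 15, 16, 15, 15, 15, 16]
216 [17, 17, 16, 15, 15, 16, 15, 15, 15, 15, 15, 15, 16, 15, 14, 15, 15, 17, 16]
218 [19, 20, 20, 15, 15, 15, 15, 16, 15, 14, 15, 15, 16, 14, 15, 14, 15, 20, 21]
220 [22, 21, 21, 15, 15, 16
[... 5535 characters left out ...]
]
232 [393, 349, 455, 336, 171, 168, 146, 120, 140, 196, 262, 238, 254, 256, 258, 263, 262, 261, 259, 277, 236, 221, 194, 194, 194, 167, 178, 182, 169, 188, 237, 304, 342, 345]
233 [347, 312, 397, 338, 173, 169, 139, 118, 127, 222, 274, 253, 257, 259, 264, 265, 265, 266, 262, 262, 258, 243, 215, 192, 175, 141, 176, 181, 170, 216, 269, 284, 301, 308]
234 [276, 284, 391, 340, 175, 172, 151, 122, 206, 246, 253, 256, 262, 263, 271, 271, 274, 271, 271, 267, 260, 253, 237, 184, 145, 132, 173, 199, 257, 267, 276, 276, 276, 273]
235 [276, 278, 322, 228, 125, 118, 115, 156, 271, 251, 254, 261, 268, 273, 276, 278, 279, 275, 278, 273, 267, 260, 245, 213, 133, 97, 122, 144, 207, 227, 276, 276, 276, 275]
```

Run:
```python
from h import *
w=np.load("w7.npz"); C=(w["K"],w["Rw"],w["c"])
a=ray(C,(324.7,232.8),16); b=ray(C,(323.8,238.4),24.7); o=bot.get_obs(); Rt=R.from_euler('xyz',o["tcp_rot"]).as_matrix()
print(a,b,(Rt.T@(a-b)/10).round(2))
```

```text
[500.1771021  260.81326865  16.        ] [499.63916064 261.00015597  24.7       ] [-0.01  0.06  0.87]
```

```bash
python3 -m crank '[[[0,0,0.05,0.3,0],[0,0,0.05,0.6,0],[0,0,0.05,1,0],[0,0,0.05,1.3,0],[0,0,0.05,1.6,0],[0,0,0.05,1.6,0],[0.2,0,0.05,1.6,0],[0.3,0,0.05,1.6,0],[0.3,0,0.05,1.6,0],[0.3,0,0.05,1.6,0]]]'
python3 - <<'E'
from h import *
p,d,C=shot("wrist"); X=cloud(C,d); 
for v in range(224,284,4): print(v,[int(X[v,u,2]) for u in range(304,346,3)])
E
```

```text
time: 24.0
tool_pos: [500.6, 261.3, 0.9]
tcp_rot: [3.141, -0.0, 1.325]
contact_force: [-0.4, 0.7, -1.2]
grip_width: 27.2
finger_force: 0.0
224 [15, 14, 15, 14, 16, 15, 16, 15, 15, 14, 15, 15, 15, 15]
228 [20, 20, 19, 15, 16, 15, 14, 15, 16, 15, 14, 15, 19, 20]
232 [22, 22, 19, 16, 15, 15, 13, 13, 14, 16, 15, 16, 21, 21]
236 [22, 20, 19, 15, 12, 16, 16, 16, 16, 12, 13, 15, 21, 22]
240 [21, 21, 20, 14, 18, 20, 20, 19, 18, 17, 3, 14, 22, 21]
244 [21, 21, 20, 12, 19, 22, 24, 24, 21, 19, 7, 14, 22, 21]
248 [21, 20, 20, 14, 19, 26, 29, 28, 25, 19, 11, 15, 22, 21]
252 [21, 22, 21, 16, 14, 32, 33, 34, 31, 13, 13, 15, 21, 20]
256 [21, 21, 20, 16, 16, 39, 41, 40, 39, 13, 15, 15, 21, 21]
260 [22, 21, 20, 19, 41, 44, 43, 43, 43, 40, 18, 18, 21, 22]
264 [21, 22, 21, 21, 43, 45, 45, 44, 44, 43, 20, 22, 22, 22]
268 [22, 21, 21, 22, 45, 45, 47, 46, 46, 45, 22, 21, 21, 21]
272 [21, 21, 22, 21, 43, 46, 46, 46, 45, 21, 21, 22, 22, 21]
276 [107, 106, 107, 106, 107, 107, 107, 106, 105, 106, 106, 106, 106, 107]
280 [107, 107, 109, 108, 108, 108, 107, 108, 109, 109, 108, 108, 108, 109]
```

Both pegs are seated: B's top reads 46–47, as expected. Next I'll lift, open fully, move over the cap and re-measure it.

```bash
python3 -c "
from h import *
go(486.5,206.2,110,1.325)"; python3 -m crank '[[[0.35,0,0,-2,0],[0.35,0,0,-5,0],[0.6,0,0,-9,0],[1,0,0,-11,0],[1,-2,0,-11,0],[1,-4,0,-11,0],[1,-5.7,0,-11,0],[1,-5.7,0,-11,0],[1,-5.7,0,-11,0],[1,-5.7,0,-11,0]]]'
cat > cap.py <<'E'
from h import *
p,d,C=shot("wrist"); X=cloud(C,d); o=bot.get_obs(); T=np.array(o["tool_pos"]); Rt=R.from_euler('xyz',o["tcp_rot"]).as_matrix()
m=((abs(X[...,2]-81.5)<5)&(np.hypot(X[...,0]-486,X[...,1]-206)<45)).astype(np.uint8)
cs,_=cv2.findContours(m,0,1); c=max(cs,key=cv2.contourArea)
W=np.array([ray(C,q[0],81.5) for q in c]); L=(W-T)@Rt  # tool frame
print("z med",np.median(X[m>0][:,2]).round(1),"tool x",L[:,0].min().round(1),L[:,0].max().round(1),"y",L[:,1].min().round(1),L[:,1].max().round(1))
f=L[L[:,0]>L[:,0].max()-29+0]; 
A=np.c_[2*f[:,:2],np.ones(len(f))]; s=np.linalg.lstsq(A,(f[:,:2]**2).sum(1),rcond=None)[0]; print("circle",s[:2].round(1),np.sqrt(s[2]+s[0]**2+s[1]**2).round(1))
go(486.5,206.2,31,1.325)
E
python3 cap.py
```

```text
pose [500.6 261.3   0.9] yaw 1.3255 tilt 0.02 -> shift [ -5.69  -0.02 -10.91] turn 0.0  q [0.35 0.64 1.64 0.   0.86 0.59]
time: 25.05
tool_pos: [486.9, 206.4, 110.7]
tcp_rot: [3.141, -0.0, 1.325]
contact_force: [0.9, 0.4, 0.4]
grip_width: 90.2
finger_force: 0.0
z med 81.1 tool x -26.6 31.5 y -29.0 28.9
circle [ 2.7 -0.2] 28.4
pose [486.9 206.5 110.6] yaw 1.3258 tilt 0.02 -> shift [-0.04 -0.03  7.96] turn 0.0  q [0.26 0.44 1.64 0.   1.06 0.5 ]
```

```bash
python3 -m crank '[[[1,0.12,0,1.5,0],[1,0.12,0,3,0],[1,0.12,0,4.5,0],[1,0.12,0,5.5,0],[1,0.12,0,6.5,0],[1,0.12,0,7.2,0],[1,0.12,0,7.8,0],[1,0.12,0,7.8,0],[0.8,0.12,0,7.8,0],[0.66,0.12,0,7.8,0]]]'; python3 -m crank '[[[0,0,0,0,0],[0,0,0,0,0],[0,0,0,0,0],[0,0,0,0,0],[0,0,0,0,0],[0,0,0,0,0],[0,0,0,0,0],[0,0,0,0,0],[0,0,0,0,0],[0,0,0,0,0]]]'; python3 -c "
from h import *
o=bot.get_obs();print(o['moment'],o['contact_force'])
go(486.5,206.2,31,1.325)"
```

```text
time: 26.1
tool_pos: [487.3, 207.3, 33.2]
tcp_rot: [3.141, -0.001, 1.325]
contact_force: [-0.0, 0.3, -0.0]
grip_width: 79.7
finger_force: 0.0
time: 27.1
tool_pos: [487.1, 207.2, 32.9]
tcp_rot: [3.141, -0.0, 1.325]
contact_force: [-0.1, -0.6, 3.9]
grip_width: 57.4
finger_force: 30.0
[-0.1637215   0.14896515 -0.07092192] [-0.14645446 -0.56970887  3.88166257]
pose [487.1 207.2  32.9] yaw 1.3255 tilt 0.03 -> shift [-0.11 -0.03  0.19] turn 0.0  q [0.26 0.54 1.72 0.   0.88 0.5 ]
```

```bash
python3 -m crank '[[[0,0,0,0,-3],[0,0,0,0,-7],[0,0,0,0,-11],[0,0,0,0,-15],[0,0,0,0,-19],[0,0,0,0,-23],[0,0,0,0,-27],[0,0,0,0,-31],[0,0,0,0,-35],[0,0,0,0,-39]]]'; python3 -c "
from h import *
o=bot.get_obs();print(o['moment'],o['contact_force'])"; python3 -m crank '[[[0,0,0,0,-4],[0,0,0,0,-8],[0,0,0,0,-12],[0,0,0,0,-16],[0,0,0,0,-20],[0,0,0,0,-24],[0,0,0,0,-28],[0,0,0,0,-32],[0,0,0,0,-34],[0,0,0,0,-34]]]';  python3 - <<'E'
from h import *
o=bot.get_obs();print(o['moment'],o['contact_force'],o['grip_width']); go(486.5,206.2,31,1.325)
p,d,C=shot("top"); np.savez("t2",p=p,d=d)
p,d,C=shot("wrist"); np.savez("w8",p=p,d=d)
E
```

```text
time: 28.1
tool_pos: [487.5, 207.2, 32.9]
tcp_rot: [3.14, 0.0, 2.008]
contact_force: [1.1, -1.1, 4.0]
grip_width: 57.1
finger_force: 30.0
[-0.27576943 -0.11150952 -0.34021459] [ 1.08655755 -1.13375572  3.98060067]
time: 29.1
tool_pos: [487.6, 207.2, 32.9]
tcp_rot: [3.141, 0.001, 2.599]
contact_force: [1.2, -2.1, 2.9]
grip_width: 57.3
finger_force: 30.0
[-0.14623654 -0.2580581  -0.19486777] [ 1.23731294 -2.07888847  2.88204079] 57.32592030724585
pose [487.6 207.2  32.9] yaw 2.5993 tilt 0.08 -> shift [ 0.05 -0.14  0.19] turn 73.0  q [ 0.26  0.54  1.72  0.    0.88 -0.77]
```

```bash
python3 -m crank '[[[0,0,0,-0.05,0],[0,0,0,-0.1,0],[0,0,0,-0.15,0],[0,0,0,-0.2,0],[0,0,0,-0.25,0],[0,0,0,-0.3,0],[0,0,0,-0.3,0],[0,0,0,-0.3,0],[0,0,0,-0.3,0],[0,0,0,-0.3,0]]]'; python3 -c "
from h import *
o=bot.get_obs();print(o['moment'],o['contact_force'])"
```

```text
time: 30.2
tool_pos: [486.8, 207.2, 35.7]
tcp_rot: [-3.142, -0.0, 2.6]
contact_force: [-0.5, 0.0, -3.0]
grip_width: 57.6
finger_force: 30.0
[-0.16591431 -0.0282919  -0.08119388] [-0.49802039  0.03366453 -2.98247749]
```

```bash
cat > pl.py <<'E'
from h import *
def plate(p,d,C,tag):
    X=cloud(C,d); c,s=np.cos(-.245),np.sin(-.245); dx=X[...,0]-486.7; dy=X[...,1]-207.3
    lx=c*dx+s*dy; ly=-s*dx+c*dy
    for nm,k in(("plate-",(abs(abs(lx)-14)<3)&(ly<-34)&(ly>-62)),("plate+",(abs(abs(lx)-14)<3)&(ly>34)&(ly<62)),("stand-",(abs(abs(lx)-30)<5)&(ly<-20)&(ly>-70)),("stand+",(abs(abs(lx)-30)<5)&(ly>20)&(ly<70))):
        k=k&(X[...,2]>8)&(X[...,2]<34); z=X[k][:,2]; print(tag,nm,len(z),np.median(z).round(2) if len(z) else None)
if __name__=="__main__":
    o=bot.get_obs(); print(o["contact_force"])
    for n in("wrist","top"):
        p,d,C=shot(n); plate(p,d,C,n+" now")
        f=np.load({"wrist":"w8.npz","top":"t2.npz"}[n])
        if n=="top": plate(f["p"],f["d"],C,"top before")
        else: plate(f["p"],f["d"],(C[0],C[1],C[2]-[0,0,2.8]),"wr before")
E
python3 pl.py
```

```text
[-0.49802039  0.03366453 -2.98247749]
wrist now plate- 445 21.61
wrist now plate+ 558 23.66
wrist now stand- 1101 15.63
wrist now stand+ 1633 15.56
wr before plate- 417 21.43
wr before plate+ 566 21.36
wr before stand- 1121 15.65
wr before stand+ 1654 15.52
top now plate- 2 20.57
top now plate+ 0 None
top now stand- 35 17.51
top now stand+ 0 None
top before plate- 1 18.76
top before plate+ 0 None
top before stand- 35 18.23
top before stand+ 0 None
```

The jar plate's +y end rose about 2 mm, so the thread is still engaged. I'll lower it again and turn further, watching the moment.

```bash
python3 -m crank '[[[0,0,0,0.1,0],[0,0,0,0.2,0],[0,0,0,0.3,0],[0,0,0,0.3,0],[0,0,0,0.3,-1],[0,0,0,0.3,-2],[0,0,0,0.3,-3],[0,0,0,0.3,-4],[0,0,0,0.3,-5],[0,0,0,0.3,-6]]]';python3 -c "
from h import *
o=bot.get_obs();print(o['moment'],o['contact_force'])
p,d,C=shot('wrist')
from pl import plate; plate(p,d,C,'')"
```

```text
time: 31.3
tool_pos: [487.7, 207.5, 33.1]
tcp_rot: [3.14, 0.001, 2.706]
contact_force: [3.2, 2.1, 5.4]
grip_width: 57.4
finger_force: 30.0
[ 0.54457411 -0.56640272 -0.22340492] [3.18244137 2.11306544 5.37647955]
 plate- 472 21.24
 plate+ 541 21.47
 stand- 1163 15.65
 stand+ 1403 15.54
```

```bash
python3 -m crank '[[[0,0,0,0,-1],[0,0,0,0,-2],[0,0,0,0,-3],[0,0,0,0,-4],[0,0,0,0,-5],[0,0,0,0,-6],[0,0,0,0,-6],[0,0,0,0,-6],[0,0,0,0,-6],[0,0,0,0,-6]]]';python3 -c "
from h import *
o=bot.get_obs();print(o['moment'],o['contact_force'],o['tcp_rot'])"
python3 -m crank '[[[0,0,0,-0.1,0],[0,0,0,-0.15,0],[0,0,0,-0.2,0],[0,0,0,-0.25,0],[0,0,0,-0.3,0],[0,0,0,-0.3,0],[0,0,0,-0.3,0],[0,0,0,-0.3,0],[0,0,0,-0.3,0],[0,0,0,-0.3,0]]]';python3 -c "
from h import *
o=bot.get_obs();print(o['moment'],o['contact_force'])
p,d,C=shot('wrist')
from pl import plate; plate(p,d,C,'')"
```

```text
time: 32.35
tool_pos: [487.2, 206.1, 33.2]
tcp_rot: [-3.14, 0.001, 2.81]
contact_force: [1.9, -3.2, 8.4]
grip_width: 57.5
finger_force: 30.0
[-0.8740571  -0.23752405 -0.36858972] [ 1.85328557 -3.22630444  8.42837091] [-3.14016369e+00  8.44897036e-04  2.81015564e+00]
time: 33.35
tool_pos: [486.6, 207.2, 35.6]
tcp_rot: [-3.141, -0.001, 2.809]
contact_force: [0.4, -2.4, -3.4]
grip_width: 57.5
finger_force: 30.0
[-0.30244756 -0.21379595 -0.23834223] [ 0.39897556 -2.37762135 -3.4401944 ]
 plate- 488 21.7
 plate+ 360 24.52
 stand- 1151 15.66
 stand+ 1337 15.6
```

Run:
```python
from h import *
p,d,C=shot("wrist"); X=cloud(C,d); g=p.astype(int)
print(bot.get_obs()["moment"],bot.get_obs()["contact_force"])
def ang(p,C,tag):
    g=p.astype(int); b=cv2.inRange(cv2.cvtColor(p,cv2.COLOR_RGB2HSV),(3,50,40),(32,255,255))
    m=(b>0); 
    v,u=np.nonzero(m); 
    K,Rw,c=C; D=(np.c_[u,v,np.ones(len(u))]@np.linalg.inv(K).T)@Rw.T; P=c+D*((22-c[2])/D[:,2])[:,None]
    k=np.hypot(P[:,0]-486.7,P[:,1]-207.3)<85; P=P[k]; col=g[v[k],u[k]]
    br=col.sum(1); r=col[:,0]/np.maximum(col[:,2],1)
    return P,br,r,col
P,br,r,col=ang(p,C,"")
print(np.percentile(br,[5,25,50,75,95]),np.percentile(r,[5,25,50,75,95]))
# local stand frame slices: for ly bins print lx of light-wood edges by colour ratio
c,s=np.cos(-.245),np.sin(-.245); dx=P[:,0]-486.7; dy=P[:,1]-207.3; lx=c*dx+s*dy; ly=-s*dx+c*dy
for y0 in list(range(-72,-20,6))+list(range(24,76,6)):
    row=[]
    for x0 in range(-40,41,4):
        k=(abs(ly-y0)<2)&(abs(lx-x0)<2); row.append((int(br[k].mean()),round(float(r[k].mean()),1)) if k.sum()>2 else 0)
    print(y0,row)
```

```text
[-0.24432711 -0.0857383  -0.24800843] [ 1.30850975 -1.76251628 -4.48122733]
[190. 297. 322. 513. 562.] [1.4        1.64030355 2.07042254 2.09836066 2.11764706]
-72 [(278, 1.9), (292, 2.0), (286, 2.0), (308, 2.0), (305, 2.0), (305, 2.0), (285, 2.0), (296, 2.0), (274, 2.0), (281, 2.0), (283, 2.0), (296, 2.0), (281, 2.0), (268, 2.0), (277, 1.7), 0, (139, 1.9), (138, 1.8), 0, 0, 0]
-66 [(301, 2.1), (314, 2.1), (313, 2.1), (318, 2.1), (326, 2.1), (316, 2.1), (301, 2.1), (319, 2.1), (297, 2.1), (302, 2.1), (305, 2.1), (316, 2.1), (321, 2.0), (338, 1.8), 0, 0, 0, 0, 0, 0, 0]
-60 [(303, 2.1), (316, 2.1), (312, 2.1), (319, 2.1), (326, 2.1), (317, 2.1), (356, 1.9), (564, 1.6), (527, 1.7), (488, 1.7), (259, 2.1), (325, 2.0), 0, 0, 0, 0, 0, 0, 0, 0, 0]
-54 [(298, 2.1), (316, 2.1), (309, 2.1), (321, 2.1), (325, 2.1), (317, 2.1), (409, 1.8), (555, 1.6), (554, 1.6), (554, 1.6), (578, 1.4), (463, 1.4), 0, 0, 0, 0, 0, 0, 0, 0, 0]
-48 [(297, 2.1), (317, 2.1), (298, 2.1), (320, 2.1), (326, 2.1), (317, 2.1), (448, 1.8), (546, 1.6), (558, 1.6), (453, 1.5), (330, 1.5), (297, 1.3), 0, 0, 0, 0, 0, 0, 0, 0, 
[... 1761 characters left out ...]
, 0]
60 [(255, 2.1), (310, 2.1), (293, 2.1), (316, 2.0), (558, 1.6), (546, 1.6), (543, 1.6), (255, 2.0), (338, 1.6), (342, 1.4), (280, 1.5), (521, 1.6), (529, 1.6), (540, 1.6), (344, 1.7), (340, 1.7), 0, 0, 0, 0, 0]
66 [(180, 2.1), (195, 2.1), (209, 2.1), (317, 2.0), (496, 1.7), (512, 1.7), (505, 1.7), (287, 1.9), (611, 1.3), (611, 1.3), (383, 1.5), (425, 1.6), (525, 1.6), (533, 1.6), (317, 1.8), (327, 1.9), (320, 1.8), (278, 1.6), 0, (182, 1.6), (196, 1.8)]
72 [(212, 1.9), (210, 2.0), (182, 2.0), (174, 2.0), (200, 2.1), (257, 2.1), (307, 2.1), (316, 2.1), (339, 1.9), (369, 1.7), (310, 1.8), (288, 1.7), (351, 1.8), (347, 1.7), (313, 1.8), (290, 1.7), 0, 0, (224, 1.7), (238, 1.8), (219, 1.9)]
```

The jar plate has turned by about 0.08 rad, which is its pinned limit, so the bracing holds and the cap may have slipped in the grip. I'll lower it and keep turning while watching the torque.

```bash
python3 -m crank '[[[0,0,0,0.1,0],[0,0,0,0.2,0],[0,0,0,0.25,0],[0,0,0,0.25,0],[0,0,0,0.25,0],[0,0,0,0.25,-1],[0,0,0,0.25,-3],[0,0,0,0.25,-5],[0,0,0,0.25,-7],[0,0,0,0.25,-9]]]';python3 -c "
from h import *
o=bot.get_obs();print(o['moment'],o['contact_force'],o['tcp_rot'][2])"
python3 -m crank '[[[0,0,0,0,-2],[0,0,0,0,-4],[0,0,0,0,-6],[0,0,0,0,-8],[0,0,0,0,-10],[0,0,0,0,-11],[0,0,0,0,-12],[0,0,0,0,-13],[0,0,0,0,-14],[0,0,0,0,-15]]]';python3 -c "
from h import *
o=bot.get_obs();print(o['moment'],o['contact_force'],o['tcp_rot'][2])
p,d,C=shot('wrist')
from pl import plate; plate(p,d,C,'')"
```

```text
time: 34.45
tool_pos: [487.3, 207.2, 34.0]
tcp_rot: [3.141, 0.001, 2.965]
contact_force: [-2.0, -1.0, 7.3]
grip_width: 57.8
finger_force: 30.0
[-0.36617024  0.27931717 -1.3661841 ] [-1.9837785  -0.98712124  7.32670946] 2.96491305649155
time: 35.45
tool_pos: [486.9, 206.5, 33.7]
tcp_rot: [-3.141, -0.0, -3.057]
contact_force: [-1.8, -3.5, 6.7]
grip_width: 57.5
finger_force: 30.0
[-0.77824422  0.29362289 -1.27054899] [-1.84850769 -3.53688208  6.69299789] -3.0569713925778603
 plate- 869 21.39
 plate+ 275 24.15
 stand- 1549 15.58
 stand+ 1210 15.57
```

The torque jumped to 1.3 N m, so the thread is at its firm stop and therefore free. The jar is lifting from friction under the leftover torque. I'll release, let the jar settle and check its tilt.

```bash
python3 -m crank '[[[0,0,0,0,2],[0,0,0,0,4],[0,0,0,0,5],[0,0,0,0,5],[0.8,0,0,0,5],[0.8,0,0,0,5],[0.8,0,0,0,5],[0.8,0,0,0,5],[0.8,0,0,0,5],[0.8,0,0,0,5]]]';python3 -c "
from h import *
o=bot.get_obs();print(o['moment'],o['contact_force'],o['tcp_rot'][2])
p,d,C=shot('wrist')
from pl import plate; plate(p,d,C,'')
import numpy as np
X=cloud(C,d); T=np.array(o['tool_pos'])
b=cv2.inRange(cv2.cvtColor(p,cv2.COLOR_RGB2HSV),(3,50,40),(32,255,255))
k=(np.hypot(X[...,0]-486.7,X[...,1]-207.3)<45)&(X[...,2]>55)&(X[...,2]<95); print(k.sum(), np.percentile(X[k],[2,50,98],axis=0).round(1))
k=(np.hypot(X[...,0]-500.2,X[...,1]-260)<9)&(X[...,2]>30)&(X[...,2]<60);print('pegb',k.sum(),np.percentile(X[k],[5,50,98],axis=0).round(1) if k.sum() else '')
k=(np.hypot(X[...,0]-473,X[...,1]-154)<9)&(X[...,2]>30)&(X[...,2]<60);print('pega',k.sum(),np.percentile(X[k],[5,50,98],axis=0).round(1) if k.sum() else '')
"
```

```text
time: 36.5
tool_pos: [487.0, 207.2, 33.2]
tcp_rot: [3.142, 0.0, 3.141]
contact_force: [-0.2, -0.3, 0.4]
grip_width: 73.4
finger_force: 0.0
[0.02699847 0.00880703 0.05198402] [-0.2173017  -0.29515699  0.44285641] 3.1407310825871284
 plate- 873 21.22
 plate+ 355 21.41
 stand- 1470 15.58
 stand+ 1152 15.5
10422 [[457.5 167.   63. ]
 [475.9 208.6  80.8]
 [511.3 247.6  91.2]]
pegb 0 
pega 250 [[471.  151.6  31.7]
 [473.8 155.9  41.6]
 [478.7 159.   44.2]]
```

```bash
python3 -m crank '[[[0,0,0,0,0],[0,0,0,0,0],[0,0,0,0,0],[0,0,0,0,0],[0,0,0,0,0],[0,0,0,0,0],[0,0,0,0,0],[0,0,0,0,0],[0,0,0,0,0],[0,0,0,0,0]]]';python3 -c "
from h import *
o=bot.get_obs();print(o['moment'],o['contact_force'])"
python3 -m crank '[[[0,0,0,-0.05,0],[0,0,0,-0.1,0],[0,0,0,-0.15,0],[0,0,0,-0.2,0],[0,0,0,-0.25,0],[0,0,0,-0.3,0],[0,0,0,-0.3,0],[0,0,0,-0.3,0],[0,0,0,-0.3,0],[0,0,0,-0.3,0]]]';python3 -c "
from h import *
o=bot.get_obs();print(o['moment'],o['contact_force'])
p,d,C=shot('wrist')
from pl import plate; plate(p,d,C,'')"
```

```text
time: 37.55
tool_pos: [487.0, 207.3, 33.3]
tcp_rot: [3.141, 0.0, 3.141]
contact_force: [0.5, 2.8, -0.2]
grip_width: 57.7
finger_force: 30.0
[0.43571859 0.01884857 0.01906162] [ 0.45464867  2.76009503 -0.23061859]
time: 38.55
tool_pos: [486.9, 207.1, 36.2]
tcp_rot: [-3.142, -0.0, 3.141]
contact_force: [-0.4, -0.0, -0.5]
grip_width: 57.8
finger_force: 30.0
[0.04745836 0.00832068 0.00143875] [-0.35897117 -0.01361453 -0.48330703]
 plate- 832 21.24
 plate+ 319 21.44
 stand- 1410 15.55
 stand+ 1110 15.48
```

The cap now lifts free: the force is about its own weight and the plate stays seated. I'll raise it to 2 cm clear.

```bash
python3 -m crank '[[[0,0,0,-0.3,0],[0,0,0,-0.7,0],[0,0,0,-1.1,0],[0,0,0,-1.5,0],[0,0,0,-1.9,0],[0,0,0,-2.3,0],[0,0,0,-2.7,0],[0,0,0,-3,0],[0,0,0,-3.25,0],[0,0,0,-3.25,0]]]'; python3 -m crank '[[[0,0,0,0,0],[0,0,0,0,0],[0,0,0,0,0],[0,0,0,0,0],[0,0,0,0,0],[0,0,0,0,0],[0,0,0,0,0],[0,0,0,0,0],[0,0,0,0,0],[0,0,0,0,0]]]';python3 -c "
from h import *
p,d,C=shot('wrist'); o=bot.get_obs()
from pl import plate; plate(p,d,C,'')
X=cloud(C,d)
k=(np.hypot(X[...,0]-486.7,X[...,1]-207.3)<27)&(X[...,2]>95); print('captop',k.sum(),np.median(X[k],0).round(1))
A=np.c_[X[k][:,:2]-[486.7,207.3],np.ones(k.sum())]; print('tilt',np.linalg.lstsq(A,X[k][:,2],rcond=None)[0])
for n,q in(('b',(500,260)),('a',(473.5,154.5))):
    k=(np.hypot(X[...,0]-q[0],X[...,1]-q[1])<10)&(X[...,2]>30)&(X[...,2]<60);print(n,k.sum(),np.percentile(X[k],98,axis=0).round(1) if k.sum() else '')
s,dd,S=shot('top'); s2,_,S2=shot('scene')
u,v=proj(S2,(487,207,60)).astype(int); u1,v1=proj(S,(487,207,60)).astype(int)
f=lambda a,u,v,r:cv2.resize(a[v-r:v+r,u-r:u+r],(390,390),interpolation=cv2.INTER_CUBIC)
save('fin',np.hstack([f(s2,u,v,35),cv2.resize(p[:,120:520],(390,390))]))
"
```

```text
time: 39.6
tool_pos: [487.1, 207.2, 69.1]
tcp_rot: [3.141, 0.001, 3.141]
contact_force: [-0.2, 1.4, 0.0]
grip_width: 57.1
finger_force: 30.0
time: 40.6
tool_pos: [486.9, 207.2, 68.7]
tcp_rot: [3.142, 0.0, 3.141]
contact_force: [-0.5, -0.1, -0.4]
grip_width: 57.4
finger_force: 30.0
 plate- 652 21.27
 plate+ 242 21.41
 stand- 1387 15.55
 stand+ 858 15.49
captop 11023 [465.5 207.3 117.3]
tilt [-1.95771348e+00 -5.45491788e-03  1.23871068e+02]
b 171 [498.6 264.4  47.6]
a 174 [478.6 158.2  44.2]
```

View pics/fin.png

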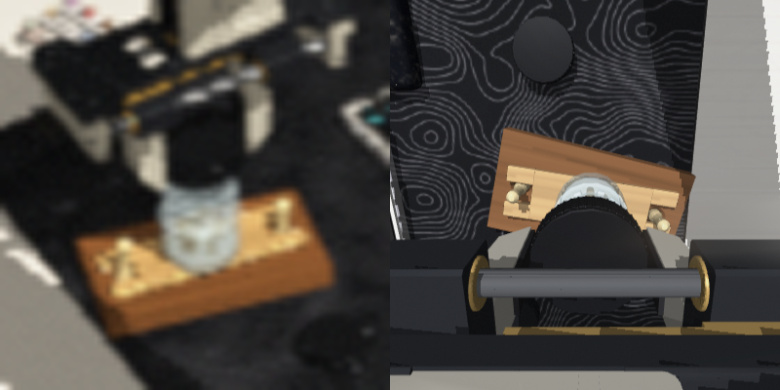

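The cap is held level above the jar mouth, both pegs are down in their bores, and the jar stands flat. Handing in.

```bash
python3 -c "
from plant import bot
print(bot.close_job())"
```

```text
the job is handed in; nothing more can be done
None
```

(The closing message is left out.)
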